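# Tighten the imaging chamber's lid crosswise

### The arm

A 6-joint arm with a two-finger parallel gripper is mounted at the origin on the work surface. World frame = base frame: x ahead of the robot, y to its left, z up, the work surface at z = 0. Lengths are in m, angles in rad, forces in N, time in s.
With the tool pointing down it reaches from about 0.4 to 0.925 m from the base axis. Payload 3.4 kg.
Tool frame: the origin (TCP) lies on the centre line of the jaws, within the pads' length; the fingertips stand robot.nose_length ahead of it and the grasp point (between the pads) lies 6 mm ahead of it (robot.nose_length is the distance from the TCP to the fingertips, in m); y points along the fingers, z is the direction in which the jaws open and shut, and the axes are right-handed (so a half turn about y gives the same grasp; the last joint's range is limited). The gripper opens to 85 mm and grips with 20 to 120 N. Pads are 22 mm wide; open, the fingers measure 114 mm over their backs; the gripper's body (76 mm by 85 mm) begins 54 mm behind the grasp point. The pads swing forward as they close: fully open they stand 13 mm farther back than shut.
Start: joints at [1.222, 0.307, 1.506, -0, 1.328, -0.073], TCP at [0.156, 0.553, 0.256] pointing down, gripper open.
Joint ranges: [-3.12, 3.12], [-1.05, 2.28], [0.14, 2.33], [-1.42, 4.57], [0.1, 2.73], [-2.68, 2.68]. Speed limits (rad/s): [2.57, 2.57, 3.14, 3.14, 3.14, 3.14].

### API

Orientations are given as a unit quaternion [x, y, z, w].
In Python, from rig import robot, viewer gives the robot as it stands.
- The arm moves only by the tool servo_tool, never from a script. Its argument "motion" is a list of rows, each an object with "slide": the shift along the world's x, y, z in units of 120 mm (1.0 is 120 mm), a list of three; "rotation": the turn, a rotation vector about the world's x, y, z in units of 0.12 rad (1.0 is 0.12 rad), a list of three; "fingers": the gripper command: -1 is shut, 1 is fully open, values between are in proportion. A call has 1 to 20 rows; each row shifts and turns the pose as measured when the row begins; what a row does not reach is not made up. A row lasts 1/8 s, in which the tool goes at most 62.5 mm and 10.7 degrees, less where a joint would pass 70% of its speed; a pose out of reach is approached as far as the arm can. A call with a number of a shift or a turn outside -1 to 1 is refused whole. A call with a gripper value outside its range is refused whole. The fingers move at their own pace and stop on an object; the grip force is fixed at half the most. Time passes only in rows, so rows that do not move let the fingers close. It gives the time, the measured TCP pose, the force and the opening at its end, in the units of the state.
- robot.get_obs(): the state, without advancing time (a new reading comes with each control period).
- viewer.camera(name): name is "side" or "top"; returns a dict with "image" (420x560x3 uint8, blue, green, red), "intrinsics" (3x3 intrinsics, pixels), "k1" (the pictures are not rectified: a ray, as slopes to the right and down, at radius r is drawn at 1 + k1 r^2 times it, then the intrinsics apply), "origin" and "rotation" of the camera in the world. Camera axes: x right, y down, z forward; pixel columns grow to the right and rows downward; lengths in m; the calibration is good to about 2 mm. A picture is of the moment at which its call begins. There is no depth.
- robot.sign_off(): hands the job in, once; it reports no verdict.
The state is a dict: "time_s": time; "qpos": joint angles; "joint_vel": joint speeds; "joint_efforts": joint torques, N m; "tool_pos": TCP position; "tcp_rot": TCP orientation; "contact_force": force on the tool from outside, world axes, zero at the start; "ft_torque": the same for the moment, N m; "grip_width": finger opening in m.
Only numpy, scipy, OpenCV 4.12 (cv2) and the standard library are available. Lean on these libraries where they do the work, as an engineer would, in place of code of your own. Each camera call takes 0.05 s, during which the arm holds its last target.

### The job

The round lid of the imaging chamber is held by four wing screws that are still loose: tighten them clockwise in two rounds, each time crosswise (one screw, then the one diagonally across from it, then the other two). In the first round turn every screw by about 45 degrees; in the second turn each one on until you feel it come up firm on its stop, without forcing it beyond. Do not lean on the chamber, leave the things around it where they are, and let go at the end.

Things in the scene. Friction and masses are not known exactly. Their poses are not given: they have to be found in the camera images.
- chamber: a fixed round steel pot with an aluminium lid, 220 mm across the foot, 80 mm high, two short steel ports at its sides reaching 126 mm from its axis; origin at the centre of its underside, on the bench. Four equal wing screws, A to D, stand on the lid at the corners of a 110 mm square about its centre; which screw stands at which corner varies
- lid_centre (a point): centre of the flat top face of the chamber's lid (216 mm across, 80 mm above the bench), z up; round it a black ring with a dark sight glass, 80 mm across, stands 4 mm proud
- wing_a (a point): middle of wing screw A's grip, on the screw's vertical axis: a black upright bar 36 mm long, 12 mm thick, 32 mm high, white stripe on one half of its top. The point lies 34 mm above the lid, 10 mm below the bar's top, 22 mm above its underside; below is a 12 mm stem on a 26 mm brass collar. x along the bar to the striped end, y across its thickness, z up; turns with the screw
- turn_a (a joint): the first part of screw A's turn, rad, growing clockwise from above (tightening); starts at 0 to 0.15, ends at 1.2. Friction about 0.1 N m; stays where left, does not rise or sink. Beyond 1.2 the screw turns freely on (0.12 N m) by a further 0.05 to 0.35 rad that no reading shows, different each time, before its spring washer bites
- tight_a (a joint): how far screw A has been turned on after its spring washer bites (its felt stop), rad; 0 before. From there the moment jumps to 0.25 N m while turning and rises by 4 N m per rad: 0.35 N m is firm (0.025 rad), 0.4 to 0.5 is a good aim, over 0.8 (0.14 rad) is forced. Let go, it springs back to about 0.06 rad at most and stays tight; held still, up to 0.2 N m less is felt
- wing_b (a point): middle of wing screw B's grip, on the screw's vertical axis: a black upright bar 36 mm long, 12 mm thick, 32 mm high, white stripe on one half of its top. The point lies 34 mm above the lid, 10 mm below the bar's top, 22 mm above its underside; below is a 12 mm stem on a 26 mm brass collar. x along the bar to the striped end, y across its thickness, z up; turns with the screw
- turn_b (a joint): the first part of screw B's turn, rad, growing clockwise from above (tightening); starts at 0 to 0.15, ends at 1.2. Friction about 0.1 N m; stays where left, does not rise or sink. Beyond 1.2 the screw turns freely on (0.12 N m) by a further 0.05 to 0.35 rad that no reading shows, different each time, before its spring washer bites
- tight_b (a joint): how far screw B has been turned on after its spring washer bites (its felt stop), rad; 0 before. From there the moment jumps to 0.25 N m while turning and rises by 4 N m per rad: 0.35 N m is firm (0.025 rad), 0.4 to 0.5 is a good aim, over 0.8 (0.14 rad) is forced. Let go, it springs back to about 0.06 rad at most and stays tight; held still, up to 0.2 N m less is felt
- wing_c (a point): middle of wing screw C's grip, on the screw's vertical axis: a black upright bar 36 mm long, 12 mm thick, 32 mm high, white stripe on one half of its top. The point lies 34 mm above the lid, 10 mm below the bar's top, 22 mm above its underside; below is a 12 mm stem on a 26 mm brass collar. x along the bar to the striped end, y across its thickness, z up; turns with the screw
- turn_c (a joint): the first part of screw C's turn, rad, growing clockwise from above (tightening); starts at 0 to 0.15, ends at 1.2. Friction about 0.1 N m; stays where left, does not rise or sink. Beyond 1.2 the screw turns freely on (0.12 N m) by a further 0.05 to 0.35 rad that no reading shows, different each time, before its spring washer bites
- tight_c (a joint): how far screw C has been turned on after its spring washer bites (its felt stop), rad; 0 before. From there the moment jumps to 0.25 N m while turning and rises by 4 N m per rad: 0.35 N m is firm (0.025 rad), 0.4 to 0.5 is a good aim, over 0.8 (0.14 rad) is forced. Let go, it springs back to about 0.06 rad at most and stays tight; held still, up to 0.2 N m less is felt
- wing_d (a point): middle of wing screw D's grip, on the screw's vertical axis: a black upright bar 36 mm long, 12 mm thick, 32 mm high, white stripe on one half of its top. The point lies 34 mm above the lid, 10 mm below the bar's top, 22 mm above its underside; below is a 12 mm stem on a 26 mm brass collar. x along the bar to the striped end, y across its thickness, z up; turns with the screw
- turn_d (a joint): the first part of screw D's turn, rad, growing clockwise from above (tightening); starts at 0 to 0.15, ends at 1.2. Friction about 0.1 N m; stays where left, does not rise or sink. Beyond 1.2 the screw turns freely on (0.12 N m) by a further 0.05 to 0.35 rad that no reading shows, different each time, before its spring washer bites
- tight_d (a joint): how far screw D has been turned on after its spring washer bites (its felt stop), rad; 0 before. From there the moment jumps to 0.25 N m while turning and rises by 4 N m per rad: 0.35 N m is firm (0.025 rad), 0.4 to 0.5 is a good aim, over 0.8 (0.14 rad) is forced. Let go, it springs back to about 0.06 rad at most and stays tight; held still, up to 0.2 N m less is felt
- eyepiece: bystander: a microscope eyepiece, white and black, 48 mm wide, 68 mm high, standing beside the chamber; origin under its centre
- oil_bottle: bystander: a small amber bottle with a black cap, 32 mm wide, 70 mm high; origin under its centre
- notebook: bystander: an open notebook, 210 by 290 mm, 10 mm thick; origin under its centre
- pen: bystander: a black pen, 130 mm long, 9 mm thick, lying on the notebook; origin under its middle

How it is judged:
On the way, in this order (a step that is already met when the one before it is completed fails the run):
1. first round: two screws diagonally across from each other turned on by about 45 degrees (0.5 to 1.15 rad), the other two still as found (below 0.35 rad) (((horizontal distance between wing_a and wing_b above 0.135 m and value of joint turn_a between 0.5 and 1.15 rad and value of joint turn_b between 0.5 and 1.15 rad and value of joint each of turn_c, turn_d below 0.35 rad) or (horizontal distance between wing_a and wing_c above 0.135 m and value of joint turn_a between 0.5 and 1.15 rad and value of joint turn_c between 0.5 and 1.15 rad and value of joint each of turn_b, turn_d below 0.35 rad) or (horizontal distance between wing_a and wing_d above 0.135 m and value of joint turn_a between 0.5 and 1.15 rad and value of joint turn_d between 0.5 and 1.15 rad and value of joint each of turn_b, turn_c below 0.35 rad) or (horizontal distance between wing_b and wing_c above 0.135 m and value of joint turn_b between 0.5 and 1.15 rad and value of joint turn_c between 0.5 and 1.15 rad and value of joint each of turn_a, turn_d below 0.35 rad) or (horizontal distance between wing_b and wing_d above 0.135 m and value of joint turn_b between 0.5 and 1.15 rad and value of joint turn_d between 0.5 and 1.15 rad and value of joint each of turn_a, turn_c below 0.35 rad) or (horizontal distance between wing_c and wing_d above 0.135 m and value of joint turn_c between 0.5 and 1.15 rad and value of joint turn_d between 0.5 and 1.15 rad and value of joint each of turn_a, turn_b below 0.35 rad))), for 0.2 s.
2. first round complete: all four screws at 0.5 to 1.15 rad (value of joint turn_a between 0.5 and 1.15 rad and value of joint turn_b between 0.5 and 1.15 rad and value of joint turn_c between 0.5 and 1.15 rad and value of joint turn_d between 0.5 and 1.15 rad), for 0.2 s.
3. second round: two screws diagonally across from each other on their stops, the other two not yet turned on (first part of the turn below 1.16 rad) (((horizontal distance between wing_a and wing_b above 0.135 m and (value of joint turn_a above 1.17 rad and value of joint tight_a above 0.02 rad) and (value of joint turn_b above 1.17 rad and value of joint tight_b above 0.02 rad) and value of joint each of turn_c, turn_d below 1.16 rad) or (horizontal distance between wing_a and wing_c above 0.135 m and (value of joint turn_a above 1.17 rad and value of joint tight_a above 0.02 rad) and (value of joint turn_c above 1.17 rad and value of joint tight_c above 0.02 rad) and value of joint each of turn_b, turn_d below 1.16 rad) or (horizontal distance between wing_a and wing_d above 0.135 m and (value of joint turn_a above 1.17 rad and value of joint tight_a above 0.02 rad) and (value of joint turn_d above 1.17 rad and value of joint tight_d above 0.02 rad) and value of joint each of turn_b, turn_c below 1.16 rad) or (horizontal distance between wing_b and wing_c above 0.135 m and (value of joint turn_b above 1.17 rad and value of joint tight_b above 0.02 rad) and (value of joint turn_c above 1.17 rad and value of joint tight_c above 0.02 rad) and value of joint each of turn_a, turn_d below 1.16 rad) or (horizontal distance between wing_b and wing_d above 0.135 m and (value of joint turn_b above 1.17 rad and value of joint tight_b above 0.02 rad) and (value of joint turn_d above 1.17 rad and value of joint tight_d above 0.02 rad) and value of joint each of turn_a, turn_c below 1.16 rad) or (horizontal distance between wing_c and wing_d above 0.135 m and (value of joint turn_c above 1.17 rad and value of joint tight_c above 0.02 rad) and (value of joint turn_d above 1.17 rad and value of joint tight_d above 0.02 rad) and value of joint each of turn_a, turn_b below 1.16 rad))), for 0.2 s.
4. second round complete: all four screws on their stops (value of joint each of turn_a, turn_b, turn_c, turn_d above 1.17 rad and value of joint each of tight_a, tight_b, tight_c, tight_d above 0.02 rad), for 0.2 s.
At the end, for the whole second after the job is handed in: all four screws are turned on past 1.17 rad and tight on their washers (tight between 0.02 and 0.14 rad), let go, and the eyepiece, bottle, notebook and pen are within 30 mm of where they were (all of step 4 and value of joint each of tight_a, tight_b, tight_c, tight_d below 0.14 rad and distance of each of eyepiece, oil_bottle, notebook, pen from where it was at the start of the episode below 0.03 m); the robot touches nothing.
It fails at once if a screw forced: turned on more than 0.14 rad after its washer bit (about 0.8 N m) (value of joint any of tight_a, tight_b, tight_c, tight_d above 0.14 rad).
It fails at once if something pressing on the chamber with more than 20 N (contact force between anything else and chamber above 20 N).
It fails at once if a bystander moved by more than 30 mm (distance of any of eyepiece, oil_bottle, notebook, pen from where it was at the start of the episode above 0.03 m).
It also fails if it takes over 72 s, if anything falls off the work surface, if the arm or the gripper's body presses on something with over 40 N, if the wrist force passes 120 N, or if a joint passes its speed limit or range.

## Working session

There is one attempt and no reset: what is moved stays moved. The work goes in short steps, Python scripts to look and compute and a tool call to move; the robot and the scene stay as the last step left them, time stands still between calls to the robot, and variables do not carry over. Pictures are saved under pics/ and viewed, and the job is handed in when it is done.

Besides the shell and the picture viewer there is one more tool, called after "Emit:" in YAML: its name, and indented under it one key for each argument. servo_tool: Moves the arm, as the interface text tells. Its arguments: {"type":"object","properties":{"motion":{"type":"array"}},"required":["motion"]}

```bash
ls; mkdir -p pics
python3 - <<'E'
from rig import robot, viewer
import cv2
print(robot.get_obs()); print(robot.nose_length)
for n in ("side","top"):
    c=viewer.camera(n); cv2.imwrite(f"pics/{n}0.png",c["image"]); print(n,c["intrinsics"],c["k1"],c["origin"],c["rotation"])
E
```

```text
pics
{'time_s': 0.0, 'qpos': array([ 1.22245883e+00,  3.07558213e-01,  1.50766494e+00, -4.12113982e-05,
        1.32840393e+00, -7.34973261e-02]), 'joint_vel': array([ 0.00117735,  0.0002983 , -0.00040946, -0.00175318,  0.00116389,
       -0.00093952]), 'joint_efforts': array([-5.47921013e-05, -4.57542515e+01, -2.51915807e+01, -6.11208202e-05,
        1.30733408e-02,  2.08101039e-05]), 'tool_pos': array([0.15586548, 0.55280072, 0.25539265]), 'tcp_rot': array([ 0.7011471 , -0.09699836,  0.09672484, -0.6997345 ]), 'contact_force': array([-0.94741582,  0.05932286,  0.33514852]), 'ft_torque': array([ 0.02005126, -0.06991114, -0.01005154]), 'grip_width': 0.08557718660096997}
0.025
side [[393.32289019   0.         274.89230571]
 [  0.         393.32289019 215.29826907]
 [  0.           0.           1.        ]] -0.011673389010048248 [0.44926083 0.67584052 0.63485818] [-0.07912399  0.88134408 -0.46442698  0.03577119]
top [[452.62602446   0.         279.21014806]
 [  0.         452.62602446 206.96358227]
 [  0.           0.           1.        ]] -0.12966328154540402 [ 0.50467044 -0.10378169  1.23057066] [ 0.71503769 -0.69853405  0.02487076 -0.01235851]
```

View pics/side0.png

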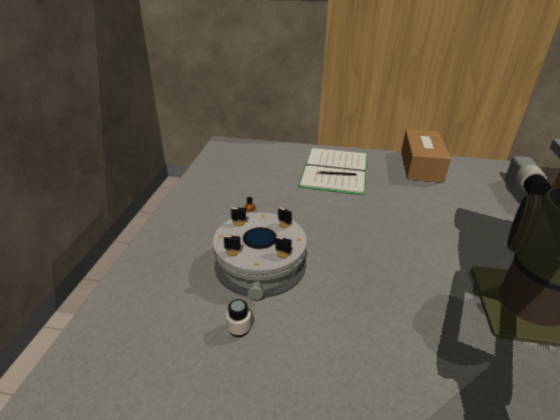

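View pics/top0.png

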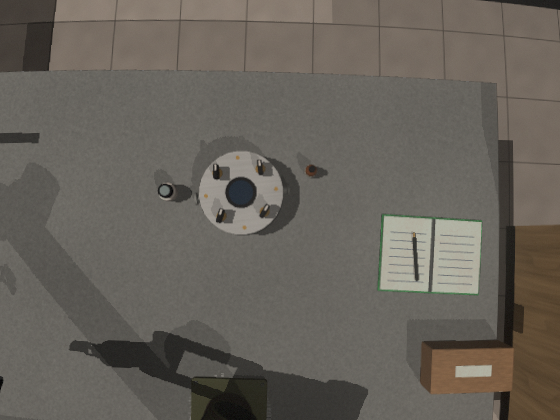

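The top view shows the lid at about (241,193), with wings near (216,172), (260,167), (221,215) and (265,211). The eyepiece is at (167,192), the bottle at (311,171), and the notebook is far right. Next I'll enlarge it.

Run:
```python
import cv2
im=cv2.imread("pics/top0.png")[148:238,196:286]
cv2.imwrite("pics/topc.png",cv2.resize(im,(600,600),interpolation=cv2.INTER_CUBIC)*1)
im=cv2.imread("pics/side0.png")[190:290,205:320]
cv2.imwrite("pics/sidec.png",cv2.resize(im,(690,600),interpolation=cv2.INTER_CUBIC))
```

```text
(no output)
```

View pics/topc.png

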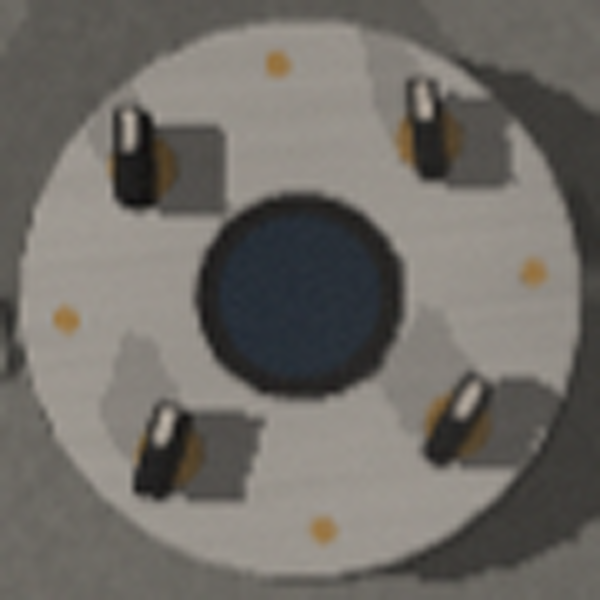

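View pics/sidec.png

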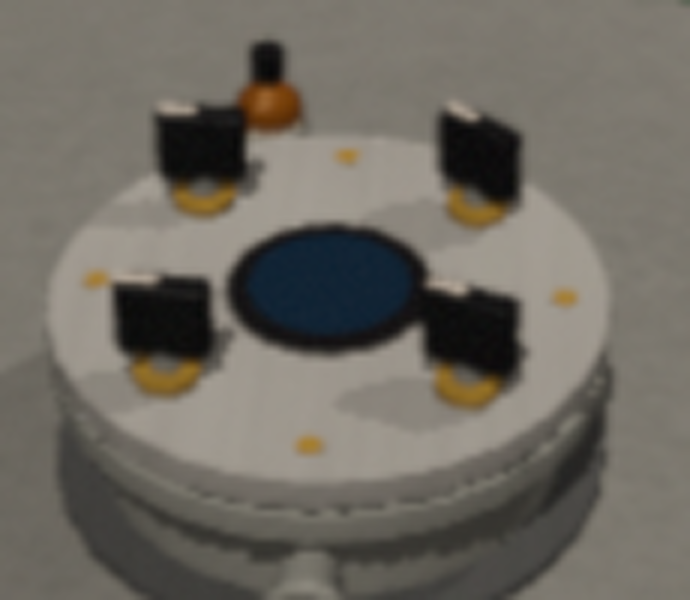

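```bash
cat > h.py <<'E'
import numpy as np, cv2
from scipy.spatial.transform import Rotation as R
def proj(c,P):
    P=np.atleast_2d(P); p=R.from_quat(c["rotation"]).inv().apply(P-c["origin"])
    s=p[:,:2]/p[:,2:]; s=s*(1+c["k1"]*(s**2).sum(1))[:,None]
    return s@np.diag(np.diag(c["intrinsics"])[:2])+c["intrinsics"][:2,2]
def ray(c,uv,z):
    K=c["intrinsics"]; d=(np.atleast_2d(uv)-K[:2,2])/np.diag(K)[:2]; s=d.copy()
    for _ in range(20): s=d/(1+c["k1"]*(s**2).sum(1))[:,None]
    w=R.from_quat(c["rotation"]).apply(np.c_[s,np.ones(len(s))])
    return c["origin"]+w*((z-c["origin"][2])/w[:,2])[:,None]
E
python3 - <<'E'
from h import *
from rig import viewer
c=viewer.camera("top"); s=viewer.camera("side")
def T(p,ox,oy,k): return (np.array(p)+.5)/k-.5+[ox,oy]
t=lambda p:T(p,196,148,600/90)
print("centre top (z .08/.084)",ray(c,t([(300,295),]),.08), ray(c,t([(300,295)]),.084))
print("marks",ray(c,t([(278,65),(533,272),(323,530),(66,320)]),.08), ray(c,t([(278,65),(533,272),(323,530),(66,320)]),.08).mean(0))
# stripe outer/inner
st=[((128,107),(131,152)),((424,80),(428,122)),((170,405),(160,445)),((478,378),(457,417))]
for a,b in st:
    q=ray(c,t([a,b]),.124); d=q[0]-q[1]; print(q[:,:2], np.hypot(*d[:2]), np.degrees(np.arctan2(d[1],d[0])))
S=lambda p:T(p,205,190,6)
print("side centre",ray(s,S([(330,288)]),.082))
st=[((120,275),(160,280),(208,284)),((430,283),(468,290),(518,295)),((160,103),(198,108),(243,107)),((446,103),(480,118),(520,135))]
for tr in st: print(ray(s,S(tr),.124)[:,:2].tolist())
m=ray(s,S([(348,156),(565,298),(309,445),(96,279)]),.08);print(m,m.mean(0))
for n,uv in (("eye",(167,190)),("bottle",(311,170))): print(n,ray(c,[uv],.07))
E
```

```text
centre top (z .08/.084) [[ 0.60183917 -0.02409466  0.08      ]] [[ 0.60150136 -0.02437169  0.084     ]]
marks [[ 0.69036651 -0.01306564  0.08      ]
 [ 0.61281193 -0.1129671   0.08      ]
 [ 0.51230287 -0.03529901  0.08      ]
 [ 0.59015144  0.06526592  0.08      ]] [ 0.60140819 -0.02401646  0.08      ]
[[0.66634515 0.0384915 ]
 [0.64962126 0.03681765]] 0.016807451789678136 5.715557726501943
[[ 0.67895462 -0.07066305]
 [ 0.66333934 -0.07255125]] 0.01572902361089505 6.894735248570497
[[0.55649677 0.0194999 ]
 [0.54172    0.02274593]] 0.015129094831843378 -12.389443891141648
[[ 0.56911751 -0.09333387]
 [ 0.55460125 -0.08597794]] 0.016273643807337625 -26.87304052521331
side centre [[ 0.60151687 -0.0227043   0.082     ]]
[[0.6647450018138646, 0.03686580111179649], [0.6500421501142454, 0.03704089951987943], [0.6327843722379374, 0.03612861627166486]]
[[0.5557449630090108, 0.020945056740450774], [0.541875158428458, 0.022434801057659493], [0.5241167447853368, 0.021995752809036984]]
[[0.680053589592978, -0.07366563950465133], [0.6644702898046, -0.07300367897615256], [0.6472879544657351, -0.0770251773751438]]
[[0.5693047545926628, -0.09490337861952858], [0.5544708261279907, -0.08684577647604408], [0.5374267371894688, -0.07799816831073592]]
[[ 0.61297842 -0.11407379  0.08      ]
 [ 0.51264933 -0.03581159  0.08      ]
 [ 0.59091296  0.06443986  0.08      ]
 [ 0.69166553 -0.01400658  0.08      ]] [ 0.60205156 -0.02486303  0.08      ]
eye [[0.60303685 0.16715936 0.07      ]]
bottle [[ 0.66374871 -0.2036477   0.07      ]]
```

Run:
```python
from h import *
q=np.array([ 0.7011471 , -0.09699836,  0.09672484, -0.6997345 ]); M=R.from_quat(q).as_matrix(); print(M.round(3))
print(np.degrees(np.arctan2(M[1,2],M[0,2])))
# overlay predicted bars on top crop
im=cv2.resize(cv2.imread("pics/top0.png")[148:238,196:286],(600,600),interpolation=cv2.INTER_CUBIC)
from rig import viewer
c=viewer.camera("top")
for x,y,a in ((.6496,.0371,4),(.5405,.0236,-10),(.6631,-.0720,6),(.5540,-.0855,-27.5)):
    a=np.radians(a);u=np.array([np.cos(a),np.sin(a)]);v=np.array([-u[1],u[0]])
    P=[[*(np.array([x,y])+i*.018*u+j*.006*v),.124] for i,j in((1,1),(1,-1),(-1,-1),(-1,1))]
    p=((proj(c,P)-[196,148]+.5)*600/90-.5).astype(int); cv2.polylines(im,[p],True,(0,255,0),1)
cv2.imwrite("pics/ov.png",im)
```

```text
[[ 0.962 -0.001  0.271]
 [-0.271 -0.002  0.962]
 [-0.    -1.    -0.002]]
74.25339385129446
```

View pics/ov.png

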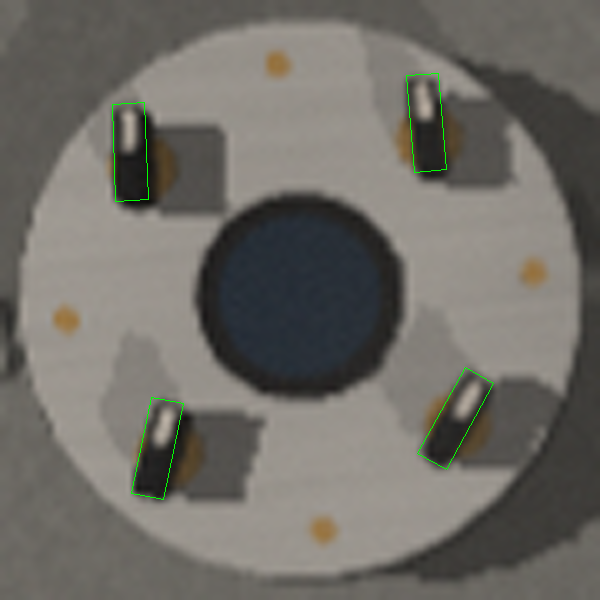

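Emit:
servo_tool:
  motion:
    - {"slide": [0.29, -0.31, 0], "rotation": [0, 0, 0.21], "fingers": -0.1}
    - {"slide": [0.29, -0.31, 0], "rotation": [0, 0, 0.21], "fingers": -0.1}
    - {"slide": [0.29, -0.31, 0], "rotation": [0, 0, 0.21], "fingers": -0.1}
    - {"slide": [0.29, -0.31, 0], "rotation": [0, 0, 0.21], "fingers": -0.1}
    - {"slide": [0.29, -0.31, 0], "rotation": [0, 0, 0.21], "fingers": -0.1}
    - {"slide": [0.29, -0.31, 0], "rotation": [0, 0, 0.21], "fingers": -0.1}
    - {"slide": [0.29, -0.31, 0], "rotation": [0, 0, 0.21], "fingers": -0.1}
    - {"slide": [0.29, -0.31, 0], "rotation": [0, 0, 0.21], "fingers": -0.1}
    - {"slide": [0.29, -0.31, 0], "rotation": [0, 0, 0.21], "fingers": -0.1}
    - {"slide": [0.29, -0.31, 0], "rotation": [0, 0, 0.21], "fingers": -0.1}
    - {"slide": [0.29, -0.31, 0], "rotation": [0, 0, 0.21], "fingers": -0.1}
    - {"slide": [0.29, -0.31, 0], "rotation": [0, 0, 0.21], "fingers": -0.1}

```text
time_s: 1.75
tool_pos: [0.5825, 0.095, 0.2557]
tcp_rot: [-0.706, -0.017, 0.015, 0.708]
contact_force: [-0.4, 0.8, -0.5]
grip_width: 0.0388
```

```bash
cat > go.py <<'E'
import sys
from h import *
from rig import robot
o=robot.get_obs(); M=R.from_quat(o["tcp_rot"]).as_matrix()
yaw=np.degrees(np.arctan2(M[1,2],M[0,2]))
print("t %.2f pos %s yaw %.2f axis %s F %s T %s q6 %.2f w %.4f"%(o["time_s"],o["tool_pos"].round(4),yaw,M[:,1].round(3),o["contact_force"].round(1),o["ft_torque"].round(3),o["qpos"][5],o["grip_width"]))
if len(sys.argv)>1:
    x,y,z,a=map(float,sys.argv[1:5])
    # rotation: bring tool y to -z world and yaw to a
    a=np.radians(a); zc=np.array([np.cos(a),np.sin(a),0]); yc=np.array([0,0,-1.]); G=np.c_[np.cross(yc,zc),yc,zc]
    rv=R.from_matrix(G@M.T).as_rotvec()
    print("slide units",((np.array([x,y,z])-o["tool_pos"])/.12).round(3),"rot units",(rv/.12).round(3))
E
python3 go.py .649 .0365 .16 94.5
```

```text
t 1.75 pos [0.5825 0.095  0.2557] yaw 92.60 axis [ 0.002  0.003 -1.   ] F [-0.4  0.8 -0.5] T [ 0.028 -0.024  0.015] q6 -1.53 w 0.0388
slide units [ 0.554 -0.487 -0.797] rot units [-0.025  0.014  0.277]
```

Emit:
servo_tool:
  motion:
    - {"slide": [0.2, -0.16, -0.2], "rotation": [0, 0, 0.1], "fingers": -0.1}
    - {"slide": [0.2, -0.16, -0.2], "rotation": [0, 0, 0.1], "fingers": -0.1}
    - {"slide": [0.15, -0.16, -0.2], "rotation": [0, 0, 0.08], "fingers": -0.1}
    - {"slide": [0, 0, -0.2], "rotation": [0, 0, 0], "fingers": -0.1}
    - {"slide": [0, 0, 0], "rotation": [0, 0, 0], "fingers": -0.1}

```text
time_s: 2.38
tool_pos: [0.6541, 0.0306, 0.1562]
tcp_rot: [-0.706, -0.028, 0.025, 0.708]
contact_force: [0.4, -0.0, 0.7]
grip_width: 0.0382
```

```bash
python3 go.py .649 .0365 .12 94.5;  python3 - <<'E'
from rig import viewer
import cv2
for n in ("side","top"):
    im=viewer.camera(n)["image"]; 
    im=im[170:290,190:340] if n=="side" else im[138:248,186:296]
    cv2.imwrite(f"pics/{n}1.png",cv2.resize(im,None,fx=5,fy=5,interpolation=cv2.INTER_CUBIC))
E
```

```text
t 2.38 pos [0.6541 0.0306 0.1562] yaw 94.24 axis [ 0.004  0.003 -1.   ] F [ 0.4 -0.   0.7] T [ 0.013 -0.011  0.019] q6 -1.67 w 0.0382
slide units [-0.043  0.049 -0.302] rot units [-0.023  0.034  0.038]
```

View pics/side1.png

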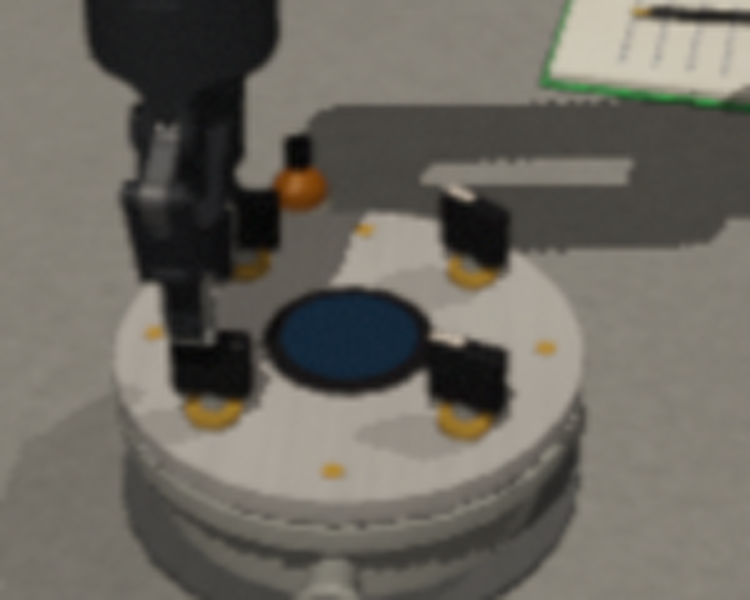

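View pics/top1.png

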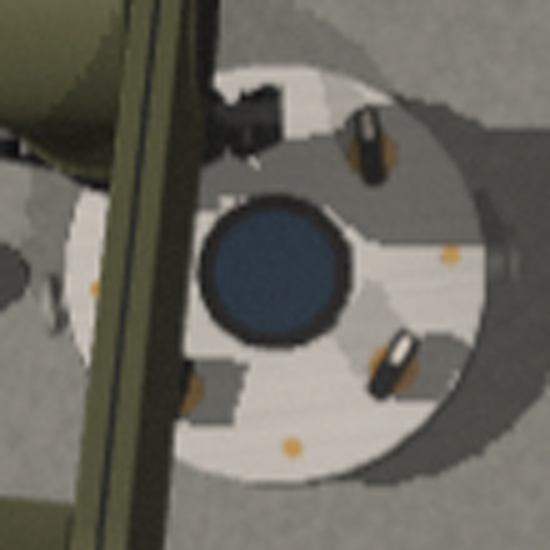

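The fingers straddle wing P at side crop (190,340), above its top, with nothing touched. I'll correct by the few mm and go down.

Emit:
servo_tool:
  motion:
    - {"slide": [-0.04, 0.05, 0], "rotation": [0, 0, 0.04], "fingers": -0.1}
    - {"slide": [0, 0, -0.1], "rotation": [0, 0, 0], "fingers": -0.1}
    - {"slide": [0, 0, -0.1], "rotation": [0, 0, 0], "fingers": -0.1}
    - {"slide": [0, 0, -0.08], "rotation": [0, 0, 0], "fingers": -0.1}
    - {"slide": [0, 0, 0], "rotation": [0, 0, 0], "fingers": -0.1}

```text
time_s: 3.1
tool_pos: [0.6514, 0.0389, 0.1266]
tcp_rot: [-0.706, -0.034, 0.024, 0.707]
contact_force: [-0.1, -0.1, 0.6]
grip_width: 0.0386
```

```bash
python3 go.py .649 .0365 .12 94.5
```

```text
t 3.10 pos [0.6514 0.0389 0.1266] yaw 94.69 axis [ 0.015  0.003 -1.   ] F [-0.1 -0.1  0.6] T [-0.005  0.003  0.043] q6 -1.66 w 0.0386
slide units [-0.02  -0.02  -0.055] rot units [-0.023  0.122 -0.028]
```

Emit:
servo_tool:
  motion:
    - {"slide": [-0.02, -0.02, -0.05], "rotation": [-0.02, 0.12, -0.03], "fingers": -0.1}
    - {"slide": [0, 0, 0], "rotation": [0, 0, 0], "fingers": -1}
    - {"slide": [0, 0, 0], "rotation": [0, 0, 0], "fingers": -1}
    - {"slide": [0, 0, 0], "rotation": [0, 0, 0], "fingers": -1}
    - {"slide": [0, 0, 0], "rotation": [0, 0, 0], "fingers": -1}

```text
time_s: 3.72
tool_pos: [0.6491, 0.0371, 0.1206]
tcp_rot: [-0.706, -0.027, 0.027, 0.707]
contact_force: [-0.7, 0.9, -0.3]
grip_width: 0.0109
```

```bash
python3 go.py .649 .0365 .12 94.5
```

```text
t 3.73 pos [0.6491 0.0371 0.1206] yaw 94.43 axis [-0.     0.002 -1.   ] F [-0.7  0.9 -0.3] T [ 0.076 -0.041 -0.014] q6 -1.66 w 0.0109
slide units [-0.001 -0.005 -0.005] rot units [-0.015 -0.004  0.01 ]
```

Emit:
servo_tool:
  motion:
    - {"slide": [0, 0, 0], "rotation": [0, 0, -0.5], "fingers": -1}
    - {"slide": [0, 0, 0], "rotation": [0, 0, -0.9], "fingers": -1}
    - {"slide": [0, 0, 0], "rotation": [0, 0, -0.9], "fingers": -1}
    - {"slide": [0, 0, 0], "rotation": [0, 0, -0.9], "fingers": -1}
    - {"slide": [0, 0, 0], "rotation": [0, 0, -0.9], "fingers": -1}
    - {"slide": [0, 0, 0], "rotation": [0, 0, -0.5], "fingers": -1}
    - {"slide": [0, 0, 0], "rotation": [0, 0, 0], "fingers": -1}

```text
time_s: 4.6
tool_pos: [0.649, 0.0371, 0.1206]
tcp_rot: [-0.686, 0.171, -0.172, 0.686]
contact_force: [-0.3, 0.5, 0.1]
grip_width: 0.0109
```

```bash
python3 go.py .649 .0365 .12 49.5
```

```text
t 4.60 pos [0.649  0.0371 0.1206] yaw 61.94 axis [ 0.001  0.001 -1.   ] F [-0.3  0.5  0.1] T [ 0.151  0.066 -0.1  ] q6 -1.09 w 0.0109
slide units [-0.    -0.005 -0.005] rot units [-0.008  0.007 -1.809]
```

Emit:
servo_tool:
  motion:
    - {"slide": [0, 0, 0], "rotation": [0, 0, -0.9], "fingers": -1}
    - {"slide": [0, 0, 0], "rotation": [0, 0, -0.9], "fingers": -1}
    - {"slide": [0, 0, 0], "rotation": [0, 0, -0.15], "fingers": -1}
    - {"slide": [0, 0, 0], "rotation": [0, 0, 0], "fingers": -1}

```text
time_s: 5.1
tool_pos: [0.6489, 0.0371, 0.1205]
tcp_rot: [-0.661, 0.25, -0.251, 0.662]
contact_force: [-0.4, 1.2, 0.7]
grip_width: 0.011
```

```bash
python3 go.py .649 .0365 .12 49.5
```

```text
t 5.10 pos [0.6489 0.0371 0.1205] yaw 48.52 axis [ 0.001  0.001 -1.   ] F [-0.4  1.2  0.7] T [ 0.183  0.098 -0.118] q6 -0.86 w 0.0110
slide units [ 0.    -0.005 -0.005] rot units [-0.006  0.007  0.143]
```

Emit:
servo_tool:
  motion:
    - {"slide": [0, 0, 0], "rotation": [0, 0, 0], "fingers": -0.1}
    - {"slide": [0, 0, 0], "rotation": [0, 0, 0], "fingers": -0.1}
    - {"slide": [0, 0, 0.2], "rotation": [0, 0, 0], "fingers": -0.1}
    - {"slide": [0, 0, 0.25], "rotation": [0, 0, 0], "fingers": -0.1}
    - {"slide": [-0.2, -0.25, 0], "rotation": [0, 0, 0.5], "fingers": -0.1}
    - {"slide": [-0.2, -0.25, 0], "rotation": [0, 0, 0.5], "fingers": -0.1}
    - {"slide": [-0.2, -0.25, 0], "rotation": [0, 0, 0.5], "fingers": -0.1}
    - {"slide": [-0.1, -0.14, 0], "rotation": [0, 0, 0.5], "fingers": -0.1}
    - {"slide": [0, 0, 0], "rotation": [0, 0, 0], "fingers": -0.1}

```text
time_s: 6.22
tool_pos: [0.5642, -0.0743, 0.1774]
tcp_rot: [0.688, -0.162, 0.167, -0.687]
contact_force: [0.0, -0.3, 0.5]
grip_width: 0.0386
```

```bash
python3 go.py .5535 -.086 .12 62.5
```

```text
t 6.22 pos [ 0.5642 -0.0743  0.1774] yaw 63.08 axis [ 0.006 -0.003 -1.   ] F [ 0.  -0.3  0.5] T [ 0.012 -0.016 -0.05 ] q6 -1.30 w 0.0386
slide units [-0.089 -0.098 -0.478] rot units [ 0.024  0.047 -0.084]
```

Emit:
servo_tool:
  motion:
    - {"slide": [-0.09, -0.1, 0], "rotation": [0.02, 0.05, -0.08], "fingers": -0.1}
    - {"slide": [0, 0, -0.15], "rotation": [0, 0, 0], "fingers": -0.1}
    - {"slide": [0, 0, 0], "rotation": [0, 0, 0], "fingers": -0.1}

```text
time_s: 6.6
tool_pos: [0.5539, -0.0866, 0.1597]
tcp_rot: [0.687, -0.168, 0.169, -0.687]
contact_force: [-0.3, 0.5, 0.5]
grip_width: 0.0383
```

```bash
python3 go.py .5535 -.086 .12 62.5;  python3 - <<'E'
from rig import viewer
import cv2
for n in ("side","top"):
    im=viewer.camera(n)["image"]; 
    im=im[170:290,190:340] if n=="side" else im[138:248,186:296]
    cv2.imwrite(f"pics/{n}2.png",cv2.resize(im,None,fx=5,fy=5,interpolation=cv2.INTER_CUBIC))
E
```

```text
t 6.60 pos [ 0.5539 -0.0866  0.1597] yaw 62.43 axis [ 0.001 -0.001 -1.   ] F [-0.3  0.5  0.5] T [0.047 0.033 0.021] q6 -1.32 w 0.0383
slide units [-0.004  0.005 -0.33 ] rot units [0.006 0.006 0.01 ]
```

View pics/side2.png

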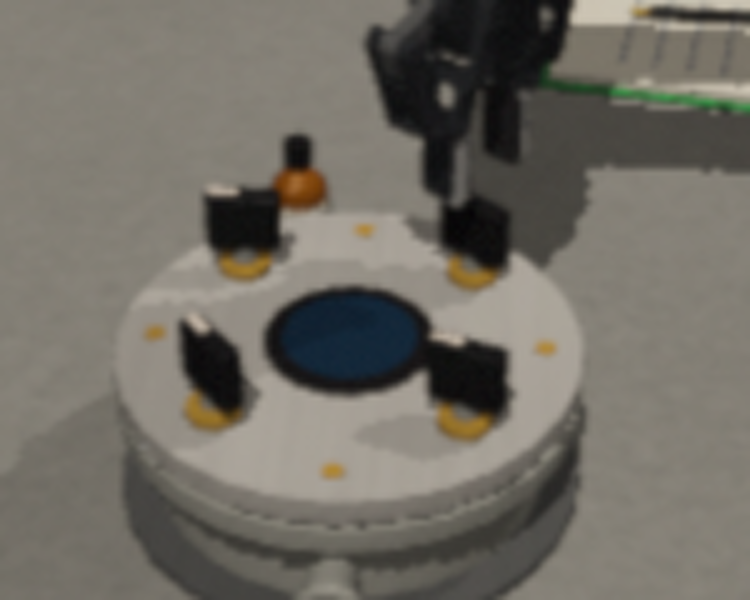

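View pics/top2.png

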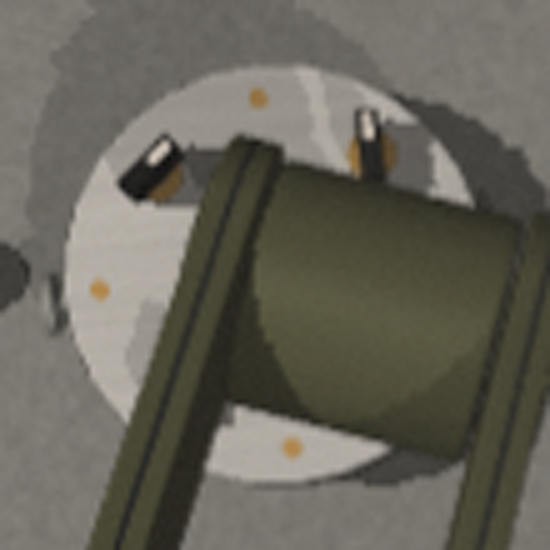

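Wing P, at top crop (152,168), has turned about 45° clockwise. The jaws straddle S at side crop (465,205).

Emit:
servo_tool:
  motion:
    - {"slide": [0, 0, -0.12], "rotation": [0, 0, 0], "fingers": -0.1}
    - {"slide": [0, 0, -0.12], "rotation": [0, 0, 0], "fingers": -0.1}
    - {"slide": [0, 0, -0.08], "rotation": [0, 0, 0], "fingers": -0.1}
    - {"slide": [0, 0, 0], "rotation": [0, 0, 0], "fingers": -0.1}

```text
time_s: 7.2
tool_pos: [0.5558, -0.0863, 0.1203]
tcp_rot: [0.687, -0.166, 0.17, -0.687]
contact_force: [-0.5, 0.3, -0.5]
grip_width: 0.0386
```

```bash
python3 go.py .5535 -.086 .12 62.5
```

```text
t 7.20 pos [ 0.5558 -0.0863  0.1203] yaw 62.50 axis [ 0.004 -0.002 -1.   ] F [-0.5  0.3 -0.5] T [0.032 0.013 0.006] q6 -1.32 w 0.0386
slide units [-0.019  0.003 -0.003] rot units [0.013 0.037 0.   ]
```

Emit:
servo_tool:
  motion:
    - {"slide": [-0.02, 0, 0], "rotation": [0.01, 0.04, 0], "fingers": -0.1}
    - {"slide": [0, 0, 0], "rotation": [0, 0, 0], "fingers": -1}
    - {"slide": [0, 0, 0], "rotation": [0, 0, 0], "fingers": -1}
    - {"slide": [0, 0, 0], "rotation": [0, 0, 0], "fingers": -1}
    - {"slide": [0, 0, 0], "rotation": [0, 0, 0], "fingers": -1}

```text
time_s: 7.82
tool_pos: [0.5538, -0.0859, 0.1208]
tcp_rot: [-0.687, 0.168, -0.168, 0.687]
contact_force: [0.4, 0.6, -1.4]
grip_width: 0.011
```

```bash
python3 go.py .5535 -.086 .12 17
```

```text
t 7.83 pos [ 0.5538 -0.0859  0.1208] yaw 62.47 axis [ 0.001  0.    -1.   ] F [ 0.4  0.6 -1.4] T [ 0.059 -0.081 -0.075] q6 -1.32 w 0.0110
slide units [-0.002 -0.001 -0.007] rot units [-1.000e-03  6.000e-03 -6.613e+00]
```

Emit:
servo_tool:
  motion:
    - {"slide": [0, 0, 0], "rotation": [0, 0, -0.6], "fingers": -1}
    - {"slide": [0, 0, 0], "rotation": [0, 0, -0.9], "fingers": -1}
    - {"slide": [0, 0, 0], "rotation": [0, 0, -0.9], "fingers": -1}
    - {"slide": [0, 0, 0], "rotation": [0, 0, -0.9], "fingers": -1}
    - {"slide": [0, 0, 0], "rotation": [0, 0, -0.9], "fingers": -1}
    - {"slide": [0, 0, 0], "rotation": [0, 0, -0.9], "fingers": -1}
    - {"slide": [0, 0, 0], "rotation": [0, 0, -0.9], "fingers": -1}
    - {"slide": [0, 0, 0], "rotation": [0, 0, -0.5], "fingers": -1}
    - {"slide": [0, 0, 0], "rotation": [0, 0, 0], "fingers": -1}

```text
time_s: 8.95
tool_pos: [0.5536, -0.0858, 0.1208]
tcp_rot: [0.567, -0.423, 0.423, -0.566]
contact_force: [0.6, 0.8, -1.4]
grip_width: 0.0111
```

```bash
python3 go.py .5535 -.086 .12 17
```

```text
t 8.95 pos [ 0.5536 -0.0858  0.1208] yaw 16.51 axis [ 0.    -0.001 -1.   ] F [ 0.6  0.8 -1.4] T [ 0.137 -0.003 -0.078] q6 -0.52 w 0.0111
slide units [-0.001 -0.001 -0.007] rot units [0.005 0.002 0.072]
```

Emit:
servo_tool:
  motion:
    - {"slide": [0, 0, 0], "rotation": [0, 0, 0], "fingers": -0.1}
    - {"slide": [0, 0, 0], "rotation": [0, 0, 0], "fingers": -0.1}
    - {"slide": [0, 0, 0.2], "rotation": [0, 0, 0], "fingers": -0.1}
    - {"slide": [0, 0, 0.2], "rotation": [0, 0, 0.6], "fingers": -0.1}
    - {"slide": [0, 0.05, 0], "rotation": [0, 0, 0.9], "fingers": -0.1}
    - {"slide": [-0.02, 0.1, 0], "rotation": [0, 0, 0.9], "fingers": -0.1}
    - {"slide": [-0.02, 0.15, 0], "rotation": [0, 0, 0.9], "fingers": -0.1}
    - {"slide": [-0.02, 0.15, 0], "rotation": [0, 0, 0.9], "fingers": -0.1}
    - {"slide": [-0.02, 0.15, 0], "rotation": [0, 0, 0.9], "fingers": -0.1}
    - {"slide": [-0.02, 0.15, 0], "rotation": [0, 0, 0.9], "fingers": -0.1}
    - {"slide": [-0.02, 0.1, 0], "rotation": [0, 0, 0.9], "fingers": -0.1}
    - {"slide": [0, 0.05, 0], "rotation": [0, 0, 0.9], "fingers": -0.1}
    - {"slide": [0, 0, 0], "rotation": [0, 0, 0.9], "fingers": -0.1}
    - {"slide": [0, 0, 0], "rotation": [0, 0, 0], "fingers": -0.1}

```text
time_s: 10.7
tool_pos: [0.5394, 0.0232, 0.1731]
tcp_rot: [0.704, -0.067, 0.072, -0.703]
contact_force: [0.8, 0.7, 0.4]
grip_width: 0.0387
```

```bash
python3 go.py .540 .023 .12 79
```

```text
t 10.70 pos [0.5394 0.0232 0.1731] yaw 78.68 axis [ 0.007 -0.002 -1.   ] F [0.8 0.7 0.4] T [-0.021  0.015 -0.042] q6 -1.41 w 0.0387
slide units [ 0.005 -0.002 -0.442] rot units [0.013 0.062 0.046]
```

Emit:
servo_tool:
  motion:
    - {"slide": [0, 0, -0.12], "rotation": [0.01, 0.06, 0.05], "fingers": -0.1}
    - {"slide": [0, 0, 0], "rotation": [0, 0, 0], "fingers": -0.1}

```text
time_s: 10.95
tool_pos: [0.5393, 0.023, 0.1577]
tcp_rot: [0.704, -0.069, 0.068, -0.704]
contact_force: [0.1, -0.2, 0.3]
grip_width: 0.0387
```

```bash
python3 go.py .540 .023 .12 79;  python3 - <<'E'
from rig import viewer
import cv2
for n in ("side",):
    im=viewer.camera(n)["image"]; 
    im=im[170:290,190:340] if n=="side" else im[138:248,186:296]
    cv2.imwrite(f"pics/{n}3.png",cv2.resize(im,None,fx=5,fy=5,interpolation=cv2.INTER_CUBIC))
E
```

```text
t 10.95 pos [0.5393 0.023  0.1577] yaw 78.89 axis [-0. -0. -1.] F [ 0.1 -0.2  0.3] T [ 0.003  0.023 -0.019] q6 -1.41 w 0.0387
slide units [ 0.006  0.    -0.314] rot units [ 0.003 -0.002  0.016]
```

View pics/side3.png

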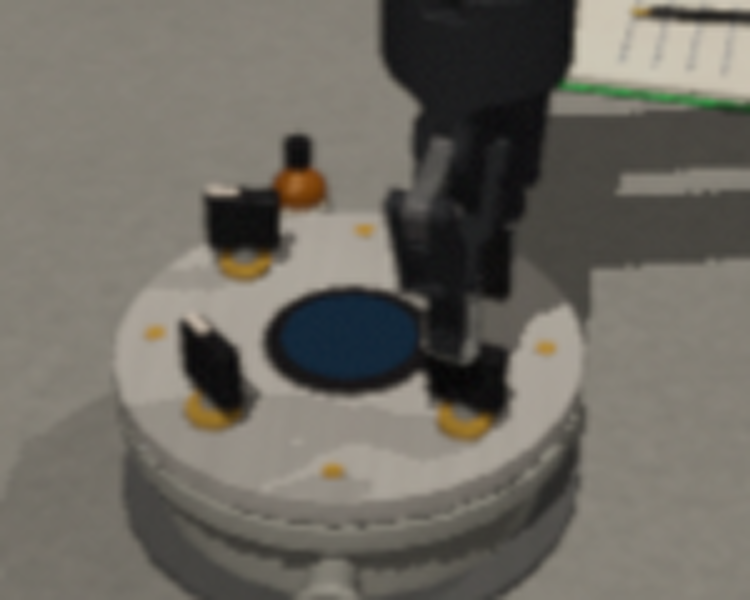

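The jaws straddle Q at side crop (460,350).

Emit:
servo_tool:
  motion:
    - {"slide": [0, 0, -0.12], "rotation": [0, 0, 0], "fingers": -0.1}
    - {"slide": [-0.01, 0, -0.12], "rotation": [0, 0.02, 0], "fingers": -0.1}
    - {"slide": [0, 0, -0.06], "rotation": [0, 0.02, 0], "fingers": -0.1}
    - {"slide": [0, 0, 0], "rotation": [0, 0, 0], "fingers": -0.1}

```text
time_s: 11.5
tool_pos: [0.538, 0.0227, 0.119]
tcp_rot: [0.704, -0.071, 0.067, -0.703]
contact_force: [0.4, 0.5, 0.4]
grip_width: 0.0387
```

```bash
python3 go.py .540 .023 .12 79
```

```text
t 11.50 pos [0.538  0.0227 0.119 ] yaw 78.82 axis [-0.006 -0.    -1.   ] F [0.4 0.5 0.4] T [-0.031 -0.041 -0.003] q6 -1.41 w 0.0387
slide units [0.017 0.003 0.009] rot units [ 0.004 -0.047  0.026]
```

Emit:
servo_tool:
  motion:
    - {"slide": [0.02, 0, 0.01], "rotation": [0, -0.05, 0], "fingers": -0.1}
    - {"slide": [0, 0, 0], "rotation": [0, 0, 0], "fingers": -1}
    - {"slide": [0, 0, 0], "rotation": [0, 0, 0], "fingers": -1}
    - {"slide": [0, 0, 0], "rotation": [0, 0, 0], "fingers": -1}
    - {"slide": [0, 0, 0], "rotation": [0, 0, 0], "fingers": -1}

```text
time_s: 12.12
tool_pos: [0.541, 0.0231, 0.1209]
tcp_rot: [-0.704, 0.068, -0.07, 0.704]
contact_force: [0.2, 0.1, -2.0]
grip_width: 0.011
```

```bash
python3 go.py .540 .023 .12 33.5
```

```text
t 12.12 pos [0.541  0.0231 0.1209] yaw 78.80 axis [ 0.002  0.    -1.   ] F [ 0.2  0.1 -2. ] T [ 0.067 -0.044 -0.087] q6 -1.41 w 0.0110
slide units [-0.009 -0.001 -0.007] rot units [ 6.000e-03  1.700e-02 -6.588e+00]
```

Emit:
servo_tool:
  motion:
    - {"slide": [0, 0, 0], "rotation": [0, 0, -0.6], "fingers": -1}
    - {"slide": [0, 0, 0], "rotation": [0, 0, -0.9], "fingers": -1}
    - {"slide": [0, 0, 0], "rotation": [0, 0, -0.9], "fingers": -1}
    - {"slide": [0, 0, 0], "rotation": [0, 0, -0.9], "fingers": -1}
    - {"slide": [0, 0, 0], "rotation": [0, 0, -0.9], "fingers": -1}
    - {"slide": [0, 0, 0], "rotation": [0, 0, -0.9], "fingers": -1}
    - {"slide": [0, 0, 0], "rotation": [0, 0, -0.9], "fingers": -1}
    - {"slide": [0, 0, 0], "rotation": [0, 0, -0.5], "fingers": -1}
    - {"slide": [0, 0, 0], "rotation": [0, 0, 0], "fingers": -1}

```text
time_s: 13.25
tool_pos: [0.5405, 0.0224, 0.1209]
tcp_rot: [0.622, -0.338, 0.339, -0.62]
contact_force: [0.2, 0.9, -1.3]
grip_width: 0.011
```

```bash
python3 go.py .540 .023 .12 33.5
```

```text
t 13.25 pos [0.5405 0.0224 0.1209] yaw 32.87 axis [ 0.    -0.003 -1.   ] F [ 0.2  0.9 -1.3] T [ 0.106 -0.002 -0.073] q6 -0.61 w 0.0110
slide units [-0.004  0.005 -0.007] rot units [0.024 0.    0.092]
```

Emit:
servo_tool:
  motion:
    - {"slide": [0, 0, 0], "rotation": [0, 0, 0], "fingers": -0.1}
    - {"slide": [0, 0, 0], "rotation": [0, 0, 0], "fingers": -0.1}
    - {"slide": [0, 0, 0.2], "rotation": [0, 0, 0], "fingers": -0.1}
    - {"slide": [0, 0, 0.2], "rotation": [0, 0, 0.6], "fingers": -0.1}
    - {"slide": [0.06, -0.04, 0], "rotation": [0, 0, 0.9], "fingers": -0.1}
    - {"slide": [0.13, -0.1, 0], "rotation": [0, 0, 0.9], "fingers": -0.1}
    - {"slide": [0.16, -0.13, 0], "rotation": [0, 0, 0.9], "fingers": -0.1}
    - {"slide": [0.16, -0.13, 0], "rotation": [0, 0, 0.9], "fingers": -0.1}
    - {"slide": [0.16, -0.13, 0], "rotation": [0, 0, 0.9], "fingers": -0.1}
    - {"slide": [0.16, -0.13, 0], "rotation": [0, 0, 0.9], "fingers": -0.1}
    - {"slide": [0.12, -0.1, 0], "rotation": [0, 0, 0.9], "fingers": -0.1}
    - {"slide": [0.06, -0.04, 0], "rotation": [0, 0, 0.9], "fingers": -0.1}
    - {"slide": [0, 0, -0.1], "rotation": [0, 0, 0.9], "fingers": -0.1}
    - {"slide": [0, 0, 0], "rotation": [0, 0, 0.4], "fingers": -0.1}
    - {"slide": [0, 0, 0], "rotation": [0, 0, 0], "fingers": -0.1}

```text
time_s: 15.12
tool_pos: [0.6662, -0.0785, 0.1599]
tcp_rot: [0.706, 0.052, -0.047, -0.704]
contact_force: [-0.7, -0.7, 0.7]
grip_width: 0.0384
```

```bash
python3 go.py .6625 -.0725 .12 96.5;  python3 - <<'E'
from rig import viewer
import cv2
for n in ("side",):
    im=viewer.camera(n)["image"]; 
    im=im[170:290,190:340] if n=="side" else im[138:248,186:296]
    cv2.imwrite(f"pics/{n}4.png",cv2.resize(im,None,fx=5,fy=5,interpolation=cv2.INTER_CUBIC))
E
```

```text
t 15.12 pos [ 0.6662 -0.0785  0.1599] yaw 98.02 axis [ 0.007 -0.002 -1.   ] F [-0.7 -0.7  0.7] T [-0.001 -0.022 -0.023] q6 -1.89 w 0.0384
slide units [-0.031  0.05  -0.332] rot units [ 0.021  0.061 -0.221]
```

View pics/side4.png

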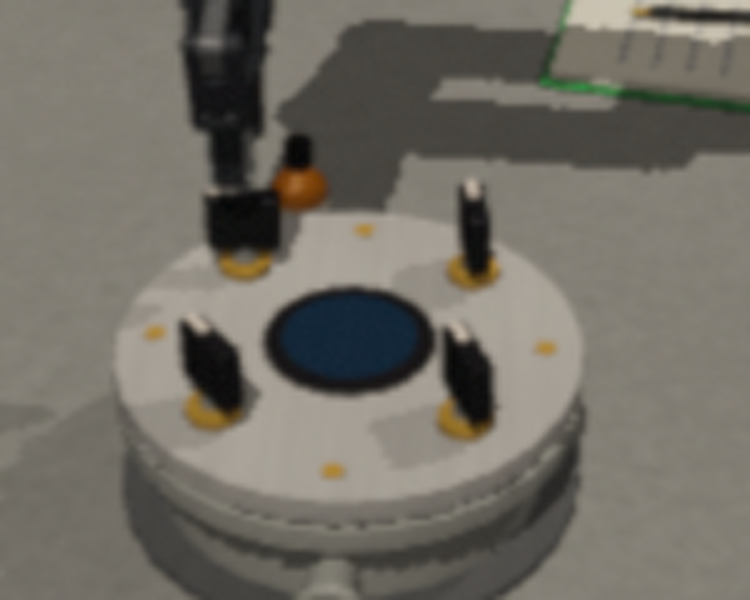

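The other three wings have all turned. The gripper is above R at side crop (240,190).

Emit:
servo_tool:
  motion:
    - {"slide": [-0.03, 0.05, 0], "rotation": [0.02, 0.06, -0.22], "fingers": -0.1}
    - {"slide": [0, 0, -0.12], "rotation": [0, 0, 0], "fingers": -0.1}
    - {"slide": [0, 0, -0.12], "rotation": [0, 0, 0], "fingers": -0.1}
    - {"slide": [0, 0, -0.07], "rotation": [0, 0, 0], "fingers": -0.1}
    - {"slide": [0, 0, 0], "rotation": [0, 0, 0], "fingers": -0.1}

```text
time_s: 15.8
tool_pos: [0.6611, -0.0715, 0.1192]
tcp_rot: [-0.706, -0.038, 0.04, 0.706]
contact_force: [0.5, -0.7, 0.1]
grip_width: 0.0386
```

```bash
python3 go.py .6625 -.0725 .12 96.5
```

```text
t 15.80 pos [ 0.6611 -0.0715  0.1192] yaw 96.33 axis [-0.003  0.    -1.   ] F [ 0.5 -0.7  0.1] T [-0.063  0.049  0.014] q6 -1.85 w 0.0386
slide units [ 0.012 -0.008  0.007] rot units [-0.003 -0.022  0.024]
```

Emit:
servo_tool:
  motion:
    - {"slide": [0.01, 0, 0.01], "rotation": [0, -0.02, 0], "fingers": -0.1}
    - {"slide": [0, 0, 0], "rotation": [0, 0, 0], "fingers": -1}
    - {"slide": [0, 0, 0], "rotation": [0, 0, 0], "fingers": -1}
    - {"slide": [0, 0, 0], "rotation": [0, 0, 0], "fingers": -1}
    - {"slide": [0, 0, 0], "rotation": [0, 0, 0], "fingers": -1}

```text
time_s: 16.42
tool_pos: [0.6628, -0.0718, 0.121]
tcp_rot: [-0.706, -0.039, 0.039, 0.706]
contact_force: [-0.0, 0.0, -1.3]
grip_width: 0.0112
```

```bash
python3 go.py .6625 -.0725 .12 51
```

```text
t 16.43 pos [ 0.6628 -0.0718  0.121 ] yaw 96.33 axis [ 0.001  0.    -1.   ] F [-0.   0.  -1.3] T [-0.083 -0.043 -0.011] q6 -1.85 w 0.0112
slide units [-0.003 -0.006 -0.008] rot units [ 2.000e-03  7.000e-03 -6.593e+00]
```

Emit:
servo_tool:
  motion:
    - {"slide": [0, 0, 0], "rotation": [0, 0, -0.6], "fingers": -1}
    - {"slide": [0, 0, 0], "rotation": [0, 0, -0.9], "fingers": -1}
    - {"slide": [0, 0, 0], "rotation": [0, 0, -0.9], "fingers": -1}
    - {"slide": [0, 0, 0], "rotation": [0, 0, -0.9], "fingers": -1}
    - {"slide": [0, 0, 0], "rotation": [0, 0, -0.9], "fingers": -1}
    - {"slide": [0, 0, 0], "rotation": [0, 0, -0.9], "fingers": -1}
    - {"slide": [0, 0, 0], "rotation": [0, 0, -0.9], "fingers": -1}
    - {"slide": [0, 0, 0], "rotation": [0, 0, -0.5], "fingers": -1}
    - {"slide": [0, 0, 0], "rotation": [0, 0, 0], "fingers": -1}

```text
time_s: 17.55
tool_pos: [0.6628, -0.0718, 0.121]
tcp_rot: [0.665, -0.24, 0.241, -0.665]
contact_force: [-0.3, -0.7, -1.3]
grip_width: 0.0108
```

```bash
python3 go.py .649 .0365 .12 48.5
```

```text
t 17.55 pos [ 0.6628 -0.0718  0.121 ] yaw 50.25 axis [ 0.001 -0.001 -1.   ] F [-0.3 -0.7 -1.3] T [-0.028  0.024 -0.112] q6 -1.05 w 0.0108
slide units [-0.115  0.902 -0.008] rot units [ 0.008  0.006 -0.254]
```

Emit:
servo_tool:
  motion:
    - {"slide": [0, 0, 0], "rotation": [0, 0, 0], "fingers": -0.1}
    - {"slide": [0, 0, 0], "rotation": [0, 0, 0], "fingers": -0.1}
    - {"slide": [0, 0, 0.2], "rotation": [0, 0, 0], "fingers": -0.1}
    - {"slide": [0, 0, 0.2], "rotation": [0, 0, 0], "fingers": -0.1}
    - {"slide": [-0.02, 0.1, 0], "rotation": [0, 0, 0], "fingers": -0.1}
    - {"slide": [-0.03, 0.2, 0], "rotation": [0, 0, 0], "fingers": -0.1}
    - {"slide": [-0.03, 0.2, 0], "rotation": [0, 0, -0.1], "fingers": -0.1}
    - {"slide": [-0.03, 0.2, 0], "rotation": [0, 0, -0.1], "fingers": -0.1}
    - {"slide": [-0.01, 0.14, 0], "rotation": [0, 0, 0], "fingers": -0.1}
    - {"slide": [0, 0.06, -0.1], "rotation": [0, 0, 0], "fingers": -0.1}
    - {"slide": [0, 0, 0], "rotation": [0, 0, 0], "fingers": -0.1}

```text
time_s: 18.92
tool_pos: [0.6431, 0.0469, 0.1521]
tcp_rot: [0.663, -0.249, 0.244, -0.662]
contact_force: [-0.0, 0.5, 1.4]
grip_width: 0.0384
```

```bash
python3 go.py .649 .037 .12 48.5;  python3 - <<'E'
from rig import viewer
import cv2
for n in ("side",):
    im=viewer.camera(n)["image"]; 
    im=im[170:290,190:340] if n=="side" else im[138:248,186:296]
    cv2.imwrite(f"pics/{n}5.png",cv2.resize(im,None,fx=5,fy=5,interpolation=cv2.INTER_CUBIC))
E
```

```text
t 18.93 pos [0.6431 0.0469 0.1521] yaw 49.21 axis [-0.008  0.002 -1.   ] F [-0.   0.5  1.4] T [-0.027  0.032 -0.018] q6 -0.85 w 0.0384
slide units [ 0.049 -0.082 -0.267] rot units [-0.014 -0.064 -0.103]
```

View pics/side5.png

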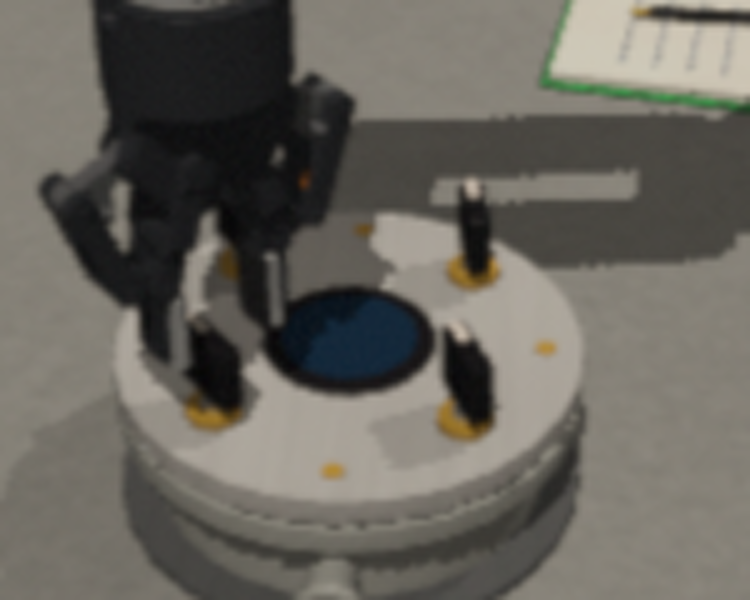

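The jaws straddle P at side crop (215,360), about 10 mm too far in y. I'll correct that first, then lower.

Emit:
servo_tool:
  motion:
    - {"slide": [0.05, -0.08, 0], "rotation": [-0.01, -0.06, -0.1], "fingers": -0.1}
    - {"slide": [0, 0, 0], "rotation": [0, 0, 0], "fingers": -0.1}
    - {"slide": [0, 0, -0.12], "rotation": [0, 0, 0], "fingers": -0.1}
    - {"slide": [0, 0, -0.12], "rotation": [0, 0, 0], "fingers": -0.1}
    - {"slide": [0, 0, 0], "rotation": [0, 0, 0], "fingers": -0.1}

```text
time_s: 19.6
tool_pos: [0.6506, 0.0331, 0.1217]
tcp_rot: [-0.661, 0.251, -0.253, 0.661]
contact_force: [-0.2, -0.4, -0.0]
grip_width: 0.0383
```

```bash
python3 go.py .649 .037 .1205 48.5
```

```text
t 19.60 pos [0.6506 0.0331 0.1217] yaw 48.24 axis [ 0.002 -0.    -1.   ] F [-0.2 -0.4 -0. ] T [-0.071  0.036 -0.006] q6 -0.86 w 0.0383
slide units [-0.013  0.032 -0.01 ] rot units [0.003 0.014 0.038]
```

Emit:
servo_tool:
  motion:
    - {"slide": [-0.01, 0.03, -0.01], "rotation": [0, 0.01, 0.04], "fingers": -0.1}
    - {"slide": [0, 0, 0], "rotation": [0, 0, 0], "fingers": -1}
    - {"slide": [0, 0, 0], "rotation": [0, 0, 0], "fingers": -1}
    - {"slide": [0, 0, 0], "rotation": [0, 0, 0], "fingers": -1}
    - {"slide": [0, 0, 0], "rotation": [0, 0, 0], "fingers": -1}

```text
time_s: 20.23
tool_pos: [0.6493, 0.0371, 0.1205]
tcp_rot: [0.662, -0.25, 0.25, -0.661]
contact_force: [0.6, 0.3, -1.2]
grip_width: 0.0107
```

```bash
python3 go.py .649 .037 .12 25
```

```text
t 20.23 pos [0.6493 0.0371 0.1205] yaw 48.55 axis [ 0.    -0.001 -1.   ] F [ 0.6  0.3 -1.2] T [-0.057 -0.103 -0.099] q6 -0.85 w 0.0107
slide units [-0.002 -0.001 -0.004] rot units [ 8.000e-03  1.000e-03 -3.425e+00]
```

Emit:
servo_tool:
  motion:
    - {"slide": [0, 0, 0], "rotation": [0, 0, -0.5], "fingers": -1}
    - {"slide": [0, 0, 0], "rotation": [0, 0, -0.8], "fingers": -1}
    - {"slide": [0, 0, 0], "rotation": [0, 0, -0.6], "fingers": -1}
    - {"slide": [0, 0, 0], "rotation": [0, 0, -0.2], "fingers": -1}

```text
time_s: 20.72
tool_pos: [0.6492, 0.037, 0.1205]
tcp_rot: [0.624, -0.333, 0.334, -0.623]
contact_force: [-0.4, -0.3, 0.2]
grip_width: 0.0109
```

```bash
python3 go.py
```

```text
t 20.73 pos [0.6492 0.037  0.1205] yaw 33.75 axis [ 0.    -0.001 -1.   ] F [-0.4 -0.3  0.2] T [-0.088 -0.043  0.114] q6 -0.60 w 0.0109
```

Emit:
servo_tool:
  motion:
    - {"slide": [0, 0, 0], "rotation": [0, 0, -0.2], "fingers": -1}
    - {"slide": [0, 0, 0], "rotation": [0, 0, -0.2], "fingers": -1}

```text
time_s: 20.98
tool_pos: [0.6492, 0.037, 0.1205]
tcp_rot: [0.616, -0.348, 0.349, -0.615]
contact_force: [-0.1, 0.4, -1.4]
grip_width: 0.011
```

```bash
python3 go.py
```

```text
t 20.98 pos [0.6492 0.037  0.1205] yaw 30.92 axis [ 0.    -0.001 -1.   ] F [-0.1  0.4 -1.4] T [-0.068 -0.032  0.148] q6 -0.55 w 0.0110
```

Emit:
servo_tool:
  motion:
    - {"slide": [0, 0, 0], "rotation": [0, 0, -0.2], "fingers": -1}
    - {"slide": [0, 0, 0], "rotation": [0, 0, -0.2], "fingers": -1}

```text
time_s: 21.22
tool_pos: [0.6492, 0.037, 0.1205]
tcp_rot: [0.607, -0.364, 0.364, -0.606]
contact_force: [-0.3, -0.1, -1.8]
grip_width: 0.0112
```

```bash
python3 go.py
```

```text
t 21.23 pos [0.6492 0.037  0.1205] yaw 28.01 axis [-0.    -0.001 -1.   ] F [-0.3 -0.1 -1.8] T [-0.066 -0.003  0.061] q6 -0.50 w 0.0112
```

Emit:
servo_tool:
  motion:
    - {"slide": [0, 0, 0], "rotation": [0, 0, -0.2], "fingers": -1}
    - {"slide": [0, 0, 0], "rotation": [0, 0, -0.2], "fingers": -1}

```text
time_s: 21.48
tool_pos: [0.6492, 0.037, 0.1205]
tcp_rot: [0.597, -0.379, 0.38, -0.596]
contact_force: [0.3, 0.1, -1.9]
grip_width: 0.0106
```

```bash
python3 go.py
```

```text
t 21.48 pos [0.6492 0.037  0.1205] yaw 25.08 axis [-0.    -0.001 -1.   ] F [ 0.3  0.1 -1.9] T [-0.098 -0.071  0.139] q6 -0.44 w 0.0106
```

Emit:
servo_tool:
  motion:
    - {"slide": [0, 0, 0], "rotation": [0, 0, -0.2], "fingers": -1}
    - {"slide": [0, 0, 0], "rotation": [0, 0, -0.2], "fingers": -1}

```text
time_s: 21.72
tool_pos: [0.6492, 0.037, 0.1205]
tcp_rot: [0.587, -0.394, 0.395, -0.586]
contact_force: [-0.2, -0.2, -1.7]
grip_width: 0.0109
```

```bash
python3 go.py
```

```text
t 21.73 pos [0.6492 0.037  0.1205] yaw 22.14 axis [-0.    -0.001 -1.   ] F [-0.2 -0.2 -1.7] T [-0.067  0.009  0.122] q6 -0.39 w 0.0109
```

Emit:
servo_tool:
  motion:
    - {"slide": [0, 0, 0], "rotation": [0, 0, -0.2], "fingers": -1}
    - {"slide": [0, 0, 0], "rotation": [0, 0, -0.2], "fingers": -1}

```text
time_s: 21.98
tool_pos: [0.6492, 0.037, 0.1205]
tcp_rot: [0.577, -0.409, 0.41, -0.576]
contact_force: [-0.5, -1.0, -1.0]
grip_width: 0.0109
```

```bash
python3 go.py
```

```text
t 21.98 pos [0.6492 0.037  0.1205] yaw 19.21 axis [-0.    -0.001 -1.   ] F [-0.5 -1.  -1. ] T [-0.057 -0.032  0.293] q6 -0.34 w 0.0109
```

Emit:
servo_tool:
  motion:
    - {"slide": [0, 0, 0], "rotation": [0, 0, -0.2], "fingers": -1}

```text
time_s: 22.1
tool_pos: [0.6491, 0.037, 0.1205]
tcp_rot: [0.572, -0.417, 0.417, -0.571]
contact_force: [-0.0, 0.4, -1.0]
grip_width: 0.0107
```

```bash
python3 go.py
```

```text
t 22.10 pos [0.6491 0.037  0.1205] yaw 17.77 axis [-0.    -0.002 -1.   ] F [-0.   0.4 -1. ] T [-0.066 -0.056  0.4  ] q6 -0.32 w 0.0107
```

Emit:
servo_tool:
  motion:
    - {"slide": [0, 0, 0], "rotation": [0, 0, -0.12], "fingers": -1}

```text
time_s: 22.22
tool_pos: [0.6492, 0.037, 0.1205]
tcp_rot: [0.569, -0.421, 0.421, -0.567]
contact_force: [-0.6, 0.0, -2.3]
grip_width: 0.0109
```

```bash
python3 go.py .5535 -.086 .12 16.5
```

```text
t 22.23 pos [0.6492 0.037  0.1205] yaw 16.90 axis [-0.    -0.002 -1.   ] F [-0.6  0.  -2.3] T [-0.111 -0.036  0.404] q6 -0.30 w 0.0109
slide units [-0.797 -1.025 -0.004] rot units [ 0.014 -0.003 -0.058]
```

Emit:
servo_tool:
  motion:
    - {"slide": [0, 0, 0], "rotation": [0, 0, 0], "fingers": -0.1}
    - {"slide": [0, 0, 0], "rotation": [0, 0, 0], "fingers": -0.1}
    - {"slide": [0, 0, 0.2], "rotation": [0, 0, 0], "fingers": -0.1}
    - {"slide": [0, 0, 0.2], "rotation": [0, 0, 0], "fingers": -0.1}
    - {"slide": [-0.1, -0.12, 0], "rotation": [0, 0, 0], "fingers": -0.1}
    - {"slide": [-0.17, -0.22, 0], "rotation": [0, 0, 0], "fingers": -0.1}
    - {"slide": [-0.17, -0.22, 0], "rotation": [0, 0, 0], "fingers": -0.1}
    - {"slide": [-0.17, -0.22, 0], "rotation": [0, 0, 0], "fingers": -0.1}
    - {"slide": [-0.1, -0.12, 0], "rotation": [0, 0, 0], "fingers": -0.1}
    - {"slide": [-0.03, -0.05, 0], "rotation": [0, 0, 0], "fingers": -0.1}
    - {"slide": [0, 0, 0], "rotation": [0, 0, 0], "fingers": -0.1}

```text
time_s: 23.6
tool_pos: [0.552, -0.082, 0.1657]
tcp_rot: [0.568, -0.424, 0.42, -0.566]
contact_force: [0.3, -0.7, 0.2]
grip_width: 0.0385
```

```bash
python3 go.py .5536 -.086 .12 16.5;  python3 - <<'E'
from rig import viewer
import cv2
for n in ("side",):
    im=viewer.camera(n)["image"]; 
    im=im[170:290,190:340] if n=="side" else im[138:248,186:296]
    cv2.imwrite(f"pics/{n}6.png",cv2.resize(im,None,fx=5,fy=5,interpolation=cv2.INTER_CUBIC))
E
```

```text
t 23.60 pos [ 0.552  -0.082   0.1657] yaw 16.70 axis [-0.006  0.    -1.   ] F [ 0.3 -0.7  0.2] T [ 0.007 -0.054  0.004] q6 -0.51 w 0.0385
slide units [ 0.013 -0.033 -0.381] rot units [-0.001 -0.046 -0.029]
```

View pics/side6.png

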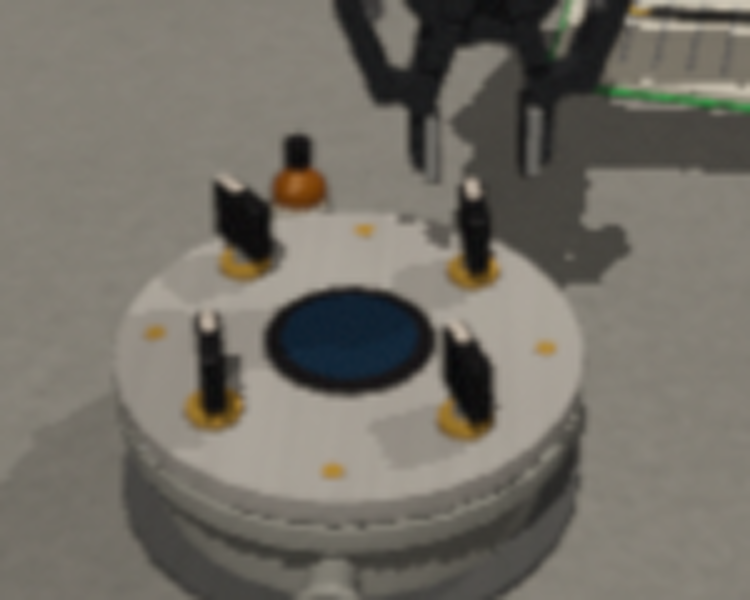

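P at side crop (210,360) has turned on. The gripper is centred over S at (470,185).

Emit:
servo_tool:
  motion:
    - {"slide": [0.01, -0.03, 0], "rotation": [0, -0.05, -0.03], "fingers": -0.1}
    - {"slide": [0, 0, -0.12], "rotation": [0, 0, 0], "fingers": -0.1}
    - {"slide": [0, 0, -0.13], "rotation": [0, 0, 0], "fingers": -0.1}
    - {"slide": [0, 0, -0.1], "rotation": [0, 0, 0], "fingers": -0.1}
    - {"slide": [0, 0, 0], "rotation": [0, 0, 0], "fingers": -0.1}

```text
time_s: 24.28
tool_pos: [0.5553, -0.0832, 0.1201]
tcp_rot: [-0.567, 0.422, -0.422, 0.568]
contact_force: [0.2, -0.5, -0.3]
grip_width: 0.0381
```

```bash
python3 go.py .5536 -.086 .1208 16.5
```

```text
t 24.27 pos [ 0.5553 -0.0832  0.1201] yaw 16.70 axis [ 0.001  0.001 -1.   ] F [ 0.2 -0.5 -0.3] T [-0.027  0.041 -0.022] q6 -0.52 w 0.0381
slide units [-0.014 -0.024  0.006] rot units [-0.007  0.011 -0.03 ]
```

Emit:
servo_tool:
  motion:
    - {"slide": [-0.01, -0.02, 0.01], "rotation": [-0.01, 0.01, -0.03], "fingers": -0.1}
    - {"slide": [0, 0, 0], "rotation": [0, 0, 0], "fingers": -1}
    - {"slide": [0, 0, 0], "rotation": [0, 0, 0], "fingers": -1}
    - {"slide": [0, 0, 0], "rotation": [0, 0, 0], "fingers": -1}
    - {"slide": [0, 0, 0], "rotation": [0, 0, 0], "fingers": -1}

```text
time_s: 24.9
tool_pos: [0.554, -0.0858, 0.122]
tcp_rot: [0.567, -0.423, 0.423, -0.566]
contact_force: [0.9, -0.3, -1.0]
grip_width: 0.0111
```

```bash
python3 go.py .5536 -.086 .1208 16.5
```

```text
t 24.90 pos [ 0.554  -0.0858  0.122 ] yaw 16.48 axis [ 0.    -0.001 -1.   ] F [ 0.9 -0.3 -1. ] T [-0.016 -0.066 -0.038] q6 -0.52 w 0.0111
slide units [-0.003 -0.001 -0.01 ] rot units [0.006 0.002 0.003]
```

Emit:
servo_tool:
  motion:
    - {"slide": [0, 0, 0], "rotation": [0, 0, -0.5], "fingers": -1}
    - {"slide": [0, 0, 0], "rotation": [0, 0, -0.8], "fingers": -1}
    - {"slide": [0, 0, 0], "rotation": [0, 0, -0.6], "fingers": -1}
    - {"slide": [0, 0, 0], "rotation": [0, 0, -0.2], "fingers": -1}

```text
time_s: 25.4
tool_pos: [0.5539, -0.0859, 0.1219]
tcp_rot: [0.508, -0.492, 0.493, -0.507]
contact_force: [-0.9, -0.3, -2.2]
grip_width: 0.0111
```

```bash
python3 go.py
```

```text
t 25.40 pos [ 0.5539 -0.0859  0.1219] yaw 1.67 axis [-0.    -0.001 -1.   ] F [-0.9 -0.3 -2.2] T [-0.027  0.024  0.071] q6 -0.26 w 0.0111
```

Emit:
servo_tool:
  motion:
    - {"slide": [0, 0, 0], "rotation": [0, 0, -0.2], "fingers": -1}
    - {"slide": [0, 0, 0], "rotation": [0, 0, -0.2], "fingers": -1}

```text
time_s: 25.65
tool_pos: [0.5539, -0.0859, 0.1219]
tcp_rot: [0.495, -0.505, 0.505, -0.495]
contact_force: [-0.7, -0.9, -1.4]
grip_width: 0.011
```

```bash
python3 go.py
```

```text
t 25.65 pos [ 0.5539 -0.0859  0.1219] yaw -1.15 axis [-0.    -0.001 -1.   ] F [-0.7 -0.9 -1.4] T [-0.088  0.04   0.097] q6 -0.21 w 0.0110
```

Emit:
servo_tool:
  motion:
    - {"slide": [0, 0, 0], "rotation": [0, 0, -0.2], "fingers": -1}
    - {"slide": [0, 0, 0], "rotation": [0, 0, -0.2], "fingers": -1}

```text
time_s: 25.9
tool_pos: [0.5539, -0.0859, 0.1219]
tcp_rot: [0.482, -0.517, 0.518, -0.482]
contact_force: [-0.2, -0.1, -1.5]
grip_width: 0.0111
```

```bash
python3 go.py
```

```text
t 25.90 pos [ 0.5539 -0.0859  0.1219] yaw -4.06 axis [-0.    -0.001 -1.   ] F [-0.2 -0.1 -1.5] T [-0.075  0.004  0.09 ] q6 -0.16 w 0.0111
```

Emit:
servo_tool:
  motion:
    - {"slide": [0, 0, 0], "rotation": [0, 0, -0.2], "fingers": -1}
    - {"slide": [0, 0, 0], "rotation": [0, 0, -0.2], "fingers": -1}

```text
time_s: 26.15
tool_pos: [0.5539, -0.0859, 0.122]
tcp_rot: [0.469, -0.529, 0.53, -0.468]
contact_force: [-0.3, -0.1, -0.8]
grip_width: 0.0108
```

```bash
python3 go.py
```

```text
t 26.15 pos [ 0.5539 -0.0859  0.122 ] yaw -7.00 axis [-0.    -0.001 -1.   ] F [-0.3 -0.1 -0.8] T [-0.083  0.048  0.097] q6 -0.11 w 0.0108
```

Emit:
servo_tool:
  motion:
    - {"slide": [0, 0, 0], "rotation": [0, 0, -0.2], "fingers": -1}
    - {"slide": [0, 0, 0], "rotation": [0, 0, -0.2], "fingers": -1}

```text
time_s: 26.4
tool_pos: [0.5539, -0.0859, 0.122]
tcp_rot: [0.455, -0.541, 0.542, -0.454]
contact_force: [-0.8, -0.0, -1.1]
grip_width: 0.0106
```

```bash
python3 go.py
```

```text
t 26.40 pos [ 0.5539 -0.0859  0.122 ] yaw -9.93 axis [-0.    -0.001 -1.   ] F [-0.8 -0.  -1.1] T [-0.05   0.07   0.103] q6 -0.05 w 0.0106
```

Emit:
servo_tool:
  motion:
    - {"slide": [0, 0, 0], "rotation": [0, 0, -0.2], "fingers": -1}
    - {"slide": [0, 0, 0], "rotation": [0, 0, -0.2], "fingers": -1}

```text
time_s: 26.65
tool_pos: [0.5539, -0.0859, 0.122]
tcp_rot: [0.441, -0.553, 0.553, -0.44]
contact_force: [-1.7, 0.6, -0.8]
grip_width: 0.0114
```

```bash
python3 go.py
```

```text
t 26.65 pos [ 0.5539 -0.0859  0.122 ] yaw -12.88 axis [-0.    -0.001 -1.   ] F [-1.7  0.6 -0.8] T [-0.103  0.065  0.137] q6 -0.00 w 0.0114
```

Emit:
servo_tool:
  motion:
    - {"slide": [0, 0, 0], "rotation": [0, 0, -0.2], "fingers": -1}
    - {"slide": [0, 0, 0], "rotation": [0, 0, -0.2], "fingers": -1}

```text
time_s: 26.9
tool_pos: [0.5539, -0.0859, 0.122]
tcp_rot: [0.427, -0.564, 0.564, -0.426]
contact_force: [-0.2, -0.2, -1.4]
grip_width: 0.0111
```

```bash
python3 go.py
```

```text
t 26.90 pos [ 0.5539 -0.0859  0.122 ] yaw -15.82 axis [-0.    -0.001 -1.   ] F [-0.2 -0.2 -1.4] T [-0.055  0.022  0.079] q6 0.05 w 0.0111
```

Emit:
servo_tool:
  motion:
    - {"slide": [0, 0, 0], "rotation": [0, 0, -0.2], "fingers": -1}
    - {"slide": [0, 0, 0], "rotation": [0, 0, -0.2], "fingers": -1}

```text
time_s: 27.15
tool_pos: [0.5538, -0.0859, 0.122]
tcp_rot: [0.413, -0.574, 0.575, -0.412]
contact_force: [0.0, 0.2, -1.1]
grip_width: 0.0109
```

```bash
python3 go.py
```

```text
t 27.15 pos [ 0.5538 -0.0859  0.122 ] yaw -18.71 axis [-0.001 -0.002 -1.   ] F [ 0.   0.2 -1.1] T [-0.057  0.023  0.43 ] q6 0.10 w 0.0109
```

Emit:
servo_tool:
  motion:
    - {"slide": [0, 0, 0], "rotation": [0, 0, -0.08], "fingers": -1}

```text
time_s: 27.28
tool_pos: [0.5538, -0.0859, 0.1219]
tcp_rot: [0.41, -0.576, 0.577, -0.409]
contact_force: [-0.2, -1.1, -2.1]
grip_width: 0.0108
```

```bash
python3 go.py .5405 .0224 .12 32.9
```

```text
t 27.27 pos [ 0.5538 -0.0859  0.1219] yaw -19.29 axis [-0.001 -0.002 -1.   ] F [-0.2 -1.1 -2.1] T [-0.075  0.027  0.407] q6 0.11 w 0.0108
slide units [-0.111  0.903 -0.016] rot units [1.500e-02 1.000e-03 7.591e+00]
```

Emit:
servo_tool:
  motion:
    - {"slide": [0, 0, 0], "rotation": [0, 0, 0], "fingers": -0.1}
    - {"slide": [0, 0, 0], "rotation": [0, 0, 0], "fingers": -0.1}
    - {"slide": [0, 0, 0.2], "rotation": [0, 0, 0], "fingers": -0.1}
    - {"slide": [0, 0, 0.18], "rotation": [0, 0, 0.5], "fingers": -0.1}
    - {"slide": [0, 0.05, 0], "rotation": [0, 0, 0.8], "fingers": -0.1}
    - {"slide": [-0.02, 0.1, 0], "rotation": [0, 0, 0.9], "fingers": -0.1}
    - {"slide": [-0.02, 0.15, 0], "rotation": [0, 0, 0.9], "fingers": -0.1}
    - {"slide": [-0.02, 0.15, 0], "rotation": [0, 0, 0.9], "fingers": -0.1}
    - {"slide": [-0.02, 0.15, 0], "rotation": [0, 0, 0.9], "fingers": -0.1}
    - {"slide": [-0.02, 0.15, 0], "rotation": [0, 0, 0.9], "fingers": -0.1}
    - {"slide": [-0.02, 0.1, 0], "rotation": [0, 0, 0.9], "fingers": -0.1}
    - {"slide": [0, 0.05, 0], "rotation": [0, 0, 0.7], "fingers": -0.1}
    - {"slide": [0, 0, 0], "rotation": [0, 0, 0], "fingers": -0.1}

```text
time_s: 28.9
tool_pos: [0.5434, 0.0252, 0.1726]
tcp_rot: [-0.618, 0.336, -0.341, 0.624]
contact_force: [0.0, -1.1, -0.4]
grip_width: 0.0388
```

```bash
python3 go.py .5405 .0226 .1205 32.9;  python3 - <<'E'
from rig import viewer
import cv2
for n in ("side",):
    im=viewer.camera(n)["image"]; 
    im=im[170:290,190:340] if n=="side" else im[138:248,186:296]
    cv2.imwrite(f"pics/{n}7.png",cv2.resize(im,None,fx=5,fy=5,interpolation=cv2.INTER_CUBIC))
E
```

```text
t 28.90 pos [0.5434 0.0252 0.1726] yaw 32.82 axis [ 0.011  0.005 -1.   ] F [ 0.  -1.1 -0.4] T [-0.027  0.024  0.032] q6 -0.61 w 0.0388
slide units [-0.024 -0.022 -0.434] rot units [-0.039  0.088  0.012]
```

View pics/side7.png

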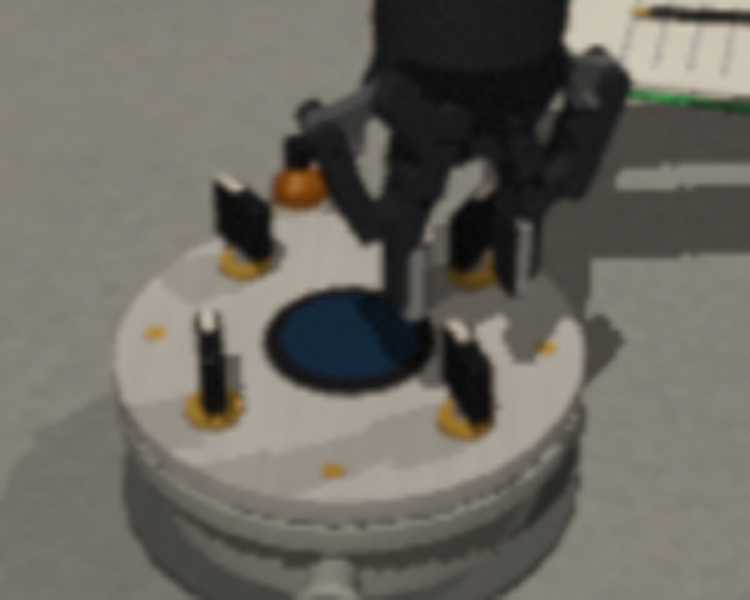

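S has turned on. The jaws are above Q at (465,330).

Emit:
servo_tool:
  motion:
    - {"slide": [-0.02, -0.02, 0], "rotation": [-0.04, 0.09, 0.01], "fingers": -0.1}
    - {"slide": [0, 0, -0.14], "rotation": [0, 0, 0], "fingers": -0.1}
    - {"slide": [0, 0, -0.14], "rotation": [0, 0, 0], "fingers": -0.1}
    - {"slide": [0, 0, -0.13], "rotation": [0, 0, 0], "fingers": -0.1}
    - {"slide": [0, 0, 0], "rotation": [0, 0, 0], "fingers": -0.1}

```text
time_s: 29.58
tool_pos: [0.5417, 0.02, 0.1229]
tcp_rot: [0.62, -0.34, 0.341, -0.619]
contact_force: [-0.3, -0.1, 0.8]
grip_width: 0.0388
```

```bash
python3 go.py .5405 .0226 .1205 32.9
```

```text
t 29.57 pos [0.5417 0.02   0.1229] yaw 32.42 axis [ 0.    -0.002 -1.   ] F [-0.3 -0.1  0.8] T [ 0.002  0.084 -0.007] q6 -0.60 w 0.0388
slide units [-0.01   0.022 -0.02 ] rot units [0.015 0.001 0.07 ]
```

Emit:
servo_tool:
  motion:
    - {"slide": [-0.01, 0.02, -0.01], "rotation": [0.01, 0, 0.07], "fingers": -0.1}
    - {"slide": [0, 0, 0], "rotation": [0, 0, 0], "fingers": -1}
    - {"slide": [0, 0, 0], "rotation": [0, 0, 0], "fingers": -1}
    - {"slide": [0, 0, 0], "rotation": [0, 0, 0], "fingers": -1}
    - {"slide": [0, 0, 0], "rotation": [0, 0, 0], "fingers": -1}

```text
time_s: 30.2
tool_pos: [0.541, 0.0218, 0.1232]
tcp_rot: [0.621, -0.337, 0.339, -0.621]
contact_force: [0.2, -0.4, -2.2]
grip_width: 0.0109
```

```bash
python3 go.py
```

```text
t 30.20 pos [0.541  0.0218 0.1232] yaw 32.86 axis [ 0.002 -0.001 -1.   ] F [ 0.2 -0.4 -2.2] T [-0.048 -0.005 -0.003] q6 -0.61 w 0.0109
```

Emit:
servo_tool:
  motion:
    - {"slide": [0, 0, 0], "rotation": [0, 0, -0.5], "fingers": -1}
    - {"slide": [0, 0, 0], "rotation": [0, 0, -0.8], "fingers": -1}
    - {"slide": [0, 0, 0], "rotation": [0, 0, -0.6], "fingers": -1}
    - {"slide": [0, 0, 0], "rotation": [0, 0, -0.2], "fingers": -1}

```text
time_s: 30.7
tool_pos: [0.5406, 0.0216, 0.1232]
tcp_rot: [0.573, -0.415, 0.416, -0.572]
contact_force: [-0.1, -1.3, -2.1]
grip_width: 0.0111
```

```bash
python3 go.py
```

```text
t 30.70 pos [0.5406 0.0216 0.1232] yaw 18.06 axis [ 0.001 -0.003 -1.   ] F [-0.1 -1.3 -2.1] T [-0.072  0.011  0.074] q6 -0.35 w 0.0111
```

Emit:
servo_tool:
  motion:
    - {"slide": [0, 0, 0], "rotation": [0, 0, -0.2], "fingers": -1}
    - {"slide": [0, 0, 0], "rotation": [0, 0, -0.2], "fingers": -1}

```text
time_s: 30.95
tool_pos: [0.5406, 0.0215, 0.1232]
tcp_rot: [0.563, -0.429, 0.43, -0.561]
contact_force: [-1.3, 0.2, -1.7]
grip_width: 0.0111
```

```bash
python3 go.py
```

```text
t 30.95 pos [0.5406 0.0215 0.1232] yaw 15.24 axis [ 0.    -0.003 -1.   ] F [-1.3  0.2 -1.7] T [-0.08   0.097  0.043] q6 -0.30 w 0.0111
```

Emit:
servo_tool:
  motion:
    - {"slide": [0, 0, 0], "rotation": [0, 0, -0.2], "fingers": -1}
    - {"slide": [0, 0, 0], "rotation": [0, 0, -0.2], "fingers": -1}

```text
time_s: 31.2
tool_pos: [0.5405, 0.0215, 0.1232]
tcp_rot: [0.552, -0.443, 0.444, -0.55]
contact_force: [-0.6, -0.8, -0.5]
grip_width: 0.0112
```

```bash
python3 go.py
```

```text
t 31.20 pos [0.5405 0.0215 0.1232] yaw 12.34 axis [-0.    -0.003 -1.   ] F [-0.6 -0.8 -0.5] T [-0.108  0.018  0.091] q6 -0.25 w 0.0112
```

Emit:
servo_tool:
  motion:
    - {"slide": [0, 0, 0], "rotation": [0, 0, -0.2], "fingers": -1}
    - {"slide": [0, 0, 0], "rotation": [0, 0, -0.2], "fingers": -1}

```text
time_s: 31.45
tool_pos: [0.5404, 0.0215, 0.1232]
tcp_rot: [0.54, -0.457, 0.458, -0.538]
contact_force: [-1.7, -0.8, -2.1]
grip_width: 0.0107
```

```bash
python3 go.py
```

```text
t 31.45 pos [0.5404 0.0215 0.1232] yaw 9.40 axis [-0.    -0.003 -1.   ] F [-1.7 -0.8 -2.1] T [-0.104  0.052  0.094] q6 -0.20 w 0.0107
```

Emit:
servo_tool:
  motion:
    - {"slide": [0, 0, 0], "rotation": [0, 0, -0.2], "fingers": -1}
    - {"slide": [0, 0, 0], "rotation": [0, 0, -0.2], "fingers": -1}

```text
time_s: 31.7
tool_pos: [0.5403, 0.0215, 0.1232]
tcp_rot: [0.528, -0.471, 0.472, -0.526]
contact_force: [-0.5, -0.3, -0.5]
grip_width: 0.0105
```

```bash
python3 go.py
```

```text
t 31.70 pos [0.5403 0.0215 0.1232] yaw 6.46 axis [-0.001 -0.003 -1.   ] F [-0.5 -0.3 -0.5] T [-0.137  0.021  0.119] q6 -0.15 w 0.0105
```

Emit:
servo_tool:
  motion:
    - {"slide": [0, 0, 0], "rotation": [0, 0, -0.2], "fingers": -1}
    - {"slide": [0, 0, 0], "rotation": [0, 0, -0.2], "fingers": -1}

```text
time_s: 31.95
tool_pos: [0.5402, 0.0215, 0.1232]
tcp_rot: [0.516, -0.484, 0.485, -0.514]
contact_force: [-1.7, -0.7, -1.5]
grip_width: 0.0107
```

```bash
python3 go.py
```

```text
t 31.95 pos [0.5402 0.0215 0.1232] yaw 3.52 axis [-0.001 -0.003 -1.   ] F [-1.7 -0.7 -1.5] T [-0.105  0.085  0.076] q6 -0.10 w 0.0107
```

Emit:
servo_tool:
  motion:
    - {"slide": [0, 0, 0], "rotation": [0, 0, -0.2], "fingers": -1}
    - {"slide": [0, 0, 0], "rotation": [0, 0, -0.2], "fingers": -1}

```text
time_s: 32.2
tool_pos: [0.5401, 0.0214, 0.1232]
tcp_rot: [0.504, -0.497, 0.498, -0.501]
contact_force: [-1.4, -0.7, -0.2]
grip_width: 0.0109
```

```bash
python3 go.py
```

```text
t 32.20 pos [0.5401 0.0214 0.1232] yaw 0.57 axis [-0.001 -0.003 -1.   ] F [-1.4 -0.7 -0.2] T [-0.146  0.112  0.083] q6 -0.04 w 0.0109
```

Emit:
servo_tool:
  motion:
    - {"slide": [0, 0, 0], "rotation": [0, 0, -0.2], "fingers": -1}
    - {"slide": [0, 0, 0], "rotation": [0, 0, -0.2], "fingers": -1}

```text
time_s: 32.45
tool_pos: [0.54, 0.0214, 0.1232]
tcp_rot: [0.491, -0.51, 0.511, -0.488]
contact_force: [-0.2, -1.3, -0.8]
grip_width: 0.0107
```

```bash
python3 go.py
```

```text
t 32.45 pos [0.54   0.0214 0.1232] yaw -2.37 axis [-0.002 -0.003 -1.   ] F [-0.2 -1.3 -0.8] T [-0.146  0.098  0.15 ] q6 0.01 w 0.0107
```

Emit:
servo_tool:
  motion:
    - {"slide": [0, 0, 0], "rotation": [0, 0, -0.2], "fingers": -1}
    - {"slide": [0, 0, 0], "rotation": [0, 0, -0.2], "fingers": -1}

```text
time_s: 32.7
tool_pos: [0.5399, 0.0214, 0.1232]
tcp_rot: [0.477, -0.522, 0.523, -0.475]
contact_force: [-1.2, -0.5, -1.2]
grip_width: 0.0108
```

```bash
python3 go.py
```

```text
t 32.70 pos [0.5399 0.0214 0.1232] yaw -5.31 axis [-0.002 -0.003 -1.   ] F [-1.2 -0.5 -1.2] T [-0.117  0.142  0.071] q6 0.06 w 0.0108
```

Emit:
servo_tool:
  motion:
    - {"slide": [0, 0, 0], "rotation": [0, 0, -0.2], "fingers": -1}
    - {"slide": [0, 0, 0], "rotation": [0, 0, -0.2], "fingers": -1}

```text
time_s: 32.95
tool_pos: [0.5398, 0.0214, 0.1232]
tcp_rot: [0.464, -0.535, 0.535, -0.461]
contact_force: [-1.4, -1.1, -0.4]
grip_width: 0.0108
```

```bash
python3 go.py
```

```text
t 32.95 pos [0.5398 0.0214 0.1232] yaw -8.26 axis [-0.002 -0.003 -1.   ] F [-1.4 -1.1 -0.4] T [-0.137  0.147  0.111] q6 0.11 w 0.0108
```

Emit:
servo_tool:
  motion:
    - {"slide": [0, 0, 0], "rotation": [0, 0, -0.2], "fingers": -1}
    - {"slide": [0, 0, 0], "rotation": [0, 0, -0.2], "fingers": -1}

```text
time_s: 33.2
tool_pos: [0.5397, 0.0214, 0.1232]
tcp_rot: [0.45, -0.546, 0.546, -0.448]
contact_force: [-1.1, -1.2, -0.6]
grip_width: 0.0111
```

```bash
python3 go.py
```

```text
t 33.20 pos [0.5397 0.0214 0.1232] yaw -11.19 axis [-0.003 -0.003 -1.   ] F [-1.1 -1.2 -0.6] T [-0.093  0.192  0.378] q6 0.16 w 0.0111
```

Emit:
servo_tool:
  motion:
    - {"slide": [0, 0, 0], "rotation": [0, 0, -0.12], "fingers": -1}

```text
time_s: 33.33
tool_pos: [0.5397, 0.0215, 0.1232]
tcp_rot: [0.446, -0.55, 0.55, -0.443]
contact_force: [-0.7, -0.9, -0.5]
grip_width: 0.0109
```

```bash
python3 go.py .6625 -.0725 .12 50.3
```

```text
t 33.33 pos [0.5397 0.0215 0.1232] yaw -12.06 axis [-0.003 -0.003 -1.   ] F [-0.7 -0.9 -0.5] T [-0.134  0.093  0.321] q6 0.18 w 0.0109
slide units [ 1.024 -0.783 -0.026] rot units [ 3.200e-02 -8.000e-03  9.069e+00]
```

Emit:
servo_tool:
  motion:
    - {"slide": [0, 0, 0], "rotation": [0, 0, -0.13], "fingers": -1}

```text
time_s: 33.45
tool_pos: [0.5396, 0.0215, 0.1232]
tcp_rot: [0.442, -0.553, 0.553, -0.439]
contact_force: [-0.3, -0.2, -0.7]
grip_width: 0.0112
```

```bash
python3 go.py .6625 -.0725 .12 50.3
```

```text
t 33.45 pos [0.5396 0.0215 0.1232] yaw -12.99 axis [-0.003 -0.003 -1.   ] F [-0.3 -0.2 -0.7] T [-0.213  0.11   0.361] q6 0.19 w 0.0112
slide units [ 1.024 -0.783 -0.026] rot units [ 3.300e-02 -9.000e-03  9.205e+00]
```

Emit:
servo_tool:
  motion:
    - {"slide": [0, 0, 0], "rotation": [0, 0, 0], "fingers": -0.1}
    - {"slide": [0, 0, 0], "rotation": [0, 0, 0], "fingers": -0.1}
    - {"slide": [0, 0, 0.2], "rotation": [0, 0, 0], "fingers": -0.1}
    - {"slide": [0, 0, 0.2], "rotation": [0, 0, 0.6], "fingers": -0.1}
    - {"slide": [0.06, -0.04, 0], "rotation": [0, 0, 0.9], "fingers": -0.1}
    - {"slide": [0.13, -0.1, 0], "rotation": [0, 0, 0.9], "fingers": -0.1}
    - {"slide": [0.16, -0.12, 0], "rotation": [0, 0, 0.9], "fingers": -0.1}
    - {"slide": [0.16, -0.12, 0], "rotation": [0, 0, 0.9], "fingers": -0.1}
    - {"slide": [0.16, -0.12, 0], "rotation": [0, 0, 0.9], "fingers": -0.1}
    - {"slide": [0.15, -0.12, 0], "rotation": [0, 0, 0.9], "fingers": -0.1}
    - {"slide": [0.12, -0.1, 0], "rotation": [0, 0, 0.9], "fingers": -0.1}
    - {"slide": [0.04, -0.03, 0], "rotation": [0, 0, 0.9], "fingers": -0.1}
    - {"slide": [0, 0, 0], "rotation": [0, 0, 0.9], "fingers": -0.1}
    - {"slide": [0, 0, 0], "rotation": [0, 0, 0.3], "fingers": -0.1}
    - {"slide": [0, 0, 0], "rotation": [0, 0, 0], "fingers": -0.1}

```text
time_s: 35.33
tool_pos: [0.6676, -0.0705, 0.1752]
tcp_rot: [-0.663, 0.236, -0.241, 0.669]
contact_force: [-0.7, -0.8, 0.1]
grip_width: 0.0383
```

```bash
python3 go.py .6628 -.072 .1205 50.3;  python3 - <<'E'
from rig import viewer
import cv2
for n in ("side",):
    im=viewer.camera(n)["image"]; 
    im=im[170:290,190:340] if n=="side" else im[138:248,186:296]
    cv2.imwrite(f"pics/{n}8.png",cv2.resize(im,None,fx=5,fy=5,interpolation=cv2.INTER_CUBIC))
E
```

```text
t 35.33 pos [ 0.6676 -0.0705  0.1752] yaw 50.60 axis [ 0.01   0.006 -1.   ] F [-0.7 -0.8  0.1] T [ 0.003  0.037 -0.027] q6 -1.06 w 0.0383
slide units [-0.04  -0.013 -0.456] rot units [-0.049  0.087 -0.044]
```

View pics/side8.png

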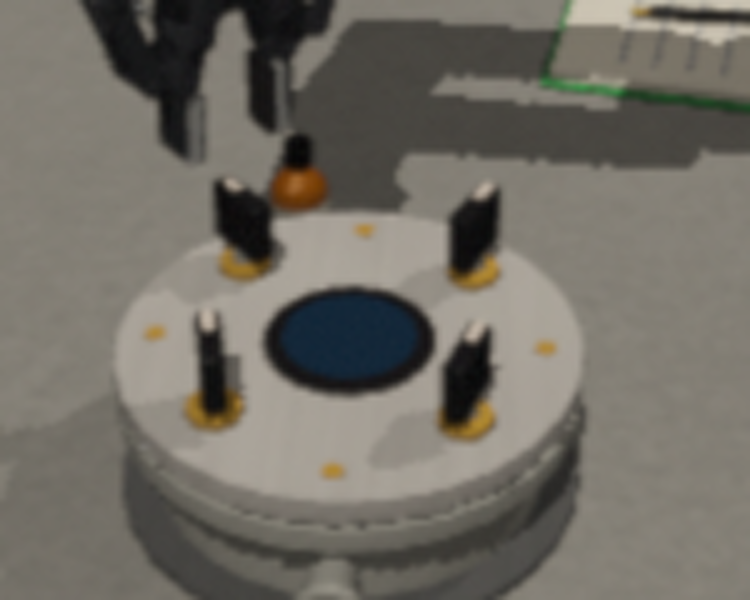

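Q at (465,370) has turned on. The gripper is above R at (240,190).

Emit:
servo_tool:
  motion:
    - {"slide": [-0.04, -0.01, 0], "rotation": [-0.05, 0.09, -0.04], "fingers": -0.1}
    - {"slide": [0, 0, -0.14], "rotation": [0, 0, 0], "fingers": -0.1}
    - {"slide": [0, 0, -0.15], "rotation": [0, 0, 0], "fingers": -0.1}
    - {"slide": [0, 0, -0.14], "rotation": [0, 0, 0], "fingers": -0.1}
    - {"slide": [0, 0, 0], "rotation": [0, 0, 0], "fingers": -0.1}

```text
time_s: 36.0
tool_pos: [0.6613, -0.0713, 0.1194]
tcp_rot: [0.665, -0.241, 0.24, -0.665]
contact_force: [-0.4, -0.5, 0.7]
grip_width: 0.0386
```

```bash
python3 go.py .6628 -.072 .1205 50.3
```

```text
t 36.00 pos [ 0.6613 -0.0713  0.1194] yaw 50.22 axis [-0.003 -0.    -1.   ] F [-0.4 -0.5  0.7] T [-0.028 -0.014  0.052] q6 -1.05 w 0.0386
slide units [ 0.013 -0.006  0.009] rot units [ 0.002 -0.023  0.012]
```

Emit:
servo_tool:
  motion:
    - {"slide": [0.01, -0.01, 0.01], "rotation": [0, -0.02, 0.01], "fingers": -0.1}
    - {"slide": [0, 0, 0], "rotation": [0, 0, 0], "fingers": -1}
    - {"slide": [0, 0, 0], "rotation": [0, 0, 0], "fingers": -1}
    - {"slide": [0, 0, 0], "rotation": [0, 0, 0], "fingers": -1}
    - {"slide": [0, 0, 0], "rotation": [0, 0, 0], "fingers": -1}

```text
time_s: 36.62
tool_pos: [0.6633, -0.0724, 0.1213]
tcp_rot: [-0.665, 0.24, -0.241, 0.665]
contact_force: [1.0, -0.6, -1.8]
grip_width: 0.0108
```

```bash
python3 go.py
```

```text
t 36.62 pos [ 0.6633 -0.0724  0.1213] yaw 50.30 axis [ 0.001 -0.    -1.   ] F [ 1.  -0.6 -1.8] T [ 0.001 -0.119  0.119] q6 -1.05 w 0.0108
```

Emit:
servo_tool:
  motion:
    - {"slide": [0, 0, 0], "rotation": [0, 0, -0.5], "fingers": -1}
    - {"slide": [0, 0, 0], "rotation": [0, 0, -0.8], "fingers": -1}
    - {"slide": [0, 0, 0], "rotation": [0, 0, -0.6], "fingers": -1}
    - {"slide": [0, 0, 0], "rotation": [0, 0, -0.2], "fingers": -1}

```text
time_s: 37.12
tool_pos: [0.6632, -0.0725, 0.1213]
tcp_rot: [0.629, -0.323, 0.324, -0.628]
contact_force: [0.2, -0.3, -1.6]
grip_width: 0.0113
```

```bash
python3 go.py
```

```text
t 37.12 pos [ 0.6632 -0.0725  0.1213] yaw 35.47 axis [ 0.001 -0.001 -1.   ] F [ 0.2 -0.3 -1.6] T [-0.008 -0.036  0.139] q6 -0.79 w 0.0113
```

Emit:
servo_tool:
  motion:
    - {"slide": [0, 0, 0], "rotation": [0, 0, -0.2], "fingers": -1}
    - {"slide": [0, 0, 0], "rotation": [0, 0, -0.2], "fingers": -1}

```text
time_s: 37.38
tool_pos: [0.6632, -0.0725, 0.1213]
tcp_rot: [0.621, -0.339, 0.34, -0.62]
contact_force: [-0.1, -0.3, -2.3]
grip_width: 0.0109
```

```bash
python3 go.py
```

```text
t 37.38 pos [ 0.6632 -0.0725  0.1213] yaw 32.64 axis [ 0.001 -0.001 -1.   ] F [-0.1 -0.3 -2.3] T [ 0.068 -0.018  0.16 ] q6 -0.74 w 0.0109
```

Emit:
servo_tool:
  motion:
    - {"slide": [0, 0, 0], "rotation": [0, 0, -0.2], "fingers": -1}
    - {"slide": [0, 0, 0], "rotation": [0, 0, -0.2], "fingers": -1}

```text
time_s: 37.62
tool_pos: [0.6631, -0.0725, 0.1213]
tcp_rot: [0.612, -0.355, 0.355, -0.611]
contact_force: [-0.8, 0.0, -1.6]
grip_width: 0.011
```

```bash
python3 go.py
```

```text
t 37.62 pos [ 0.6631 -0.0725  0.1213] yaw 29.73 axis [ 0.001 -0.001 -1.   ] F [-0.8  0.  -1.6] T [ 0.035 -0.012  0.132] q6 -0.69 w 0.0110
```

Emit:
servo_tool:
  motion:
    - {"slide": [0, 0, 0], "rotation": [0, 0, -0.2], "fingers": -1}
    - {"slide": [0, 0, 0], "rotation": [0, 0, -0.2], "fingers": -1}

```text
time_s: 37.88
tool_pos: [0.6631, -0.0725, 0.1213]
tcp_rot: [0.603, -0.37, 0.371, -0.602]
contact_force: [0.6, 0.8, -2.7]
grip_width: 0.0108
```

```bash
python3 go.py
```

```text
t 37.88 pos [ 0.6631 -0.0725  0.1213] yaw 26.83 axis [ 0.001 -0.001 -1.   ] F [ 0.6  0.8 -2.7] T [0.024 0.032 0.365] q6 -0.64 w 0.0108
```

Emit:
servo_tool:
  motion:
    - {"slide": [0, 0, 0], "rotation": [0, 0, -0.13], "fingers": -1}

```text
time_s: 38.0
tool_pos: [0.6631, -0.0725, 0.1213]
tcp_rot: [0.6, -0.375, 0.376, -0.599]
contact_force: [0.6, 1.1, -1.3]
grip_width: 0.0108
```

```bash
python3 go.py
```

```text
t 38.00 pos [ 0.6631 -0.0725  0.1213] yaw 25.89 axis [ 0.001 -0.001 -1.   ] F [ 0.6  1.1 -1.3] T [ 0.05  -0.026  0.423] q6 -0.62 w 0.0108
```

Emit:
servo_tool:
  motion:
    - {"slide": [0, 0, 0], "rotation": [0, 0, 0], "fingers": -0.1}
    - {"slide": [0, 0, 0], "rotation": [0, 0, 0], "fingers": -0.1}
    - {"slide": [0, 0, 0.2], "rotation": [0, 0, 0], "fingers": -0.1}
    - {"slide": [0, 0, 0.3], "rotation": [0, 0, 0], "fingers": -0.1}
    - {"slide": [0, 0, 0.3], "rotation": [0, 0, 0], "fingers": -0.1}
    - {"slide": [-0.1, 0, 0.3], "rotation": [0, 0, 0], "fingers": -0.1}
    - {"slide": [-0.3, 0, 0.1], "rotation": [0, 0, 0], "fingers": -0.1}
    - {"slide": [-0.4, 0.2, 0], "rotation": [0, 0, 0], "fingers": -0.1}
    - {"slide": [-0.4, 0.4, 0], "rotation": [0, 0, 0], "fingers": -0.1}
    - {"slide": [-0.3, 0.5, 0], "rotation": [0, 0, 0], "fingers": -0.1}
    - {"slide": [-0.2, 0.5, 0], "rotation": [0, 0, 0], "fingers": -0.1}
    - {"slide": [-0.1, 0.4, 0], "rotation": [0, 0, 0], "fingers": -0.1}
    - {"slide": [0, 0, 0], "rotation": [0, 0, 0], "fingers": -0.1}
    - {"slide": [0, 0, 0], "rotation": [0, 0, 0], "fingers": -0.1}

```text
time_s: 39.75
tool_pos: [0.4501, 0.1587, 0.2748]
tcp_rot: [-0.595, 0.373, -0.382, 0.6]
contact_force: [0.1, -0.4, 0.0]
grip_width: 0.0383
```

```bash
python3 go.py;  python3 - <<'E'
from rig import viewer
import cv2
full=viewer.camera("top")["image"]; cv2.imwrite("pics/top9f.png",full)
im=full[148:238,196:286]
cv2.imwrite("pics/top9.png",cv2.resize(im,(600,600),interpolation=cv2.INTER_CUBIC))
E
```

```text
t 39.75 pos [0.4501 0.1587 0.2748] yaw 25.47 axis [ 0.015 -0.001 -1.   ] F [ 0.1 -0.4  0. ] T [-0.015  0.005 -0.04 ] q6 -0.19 w 0.0383
```

View pics/top9.png

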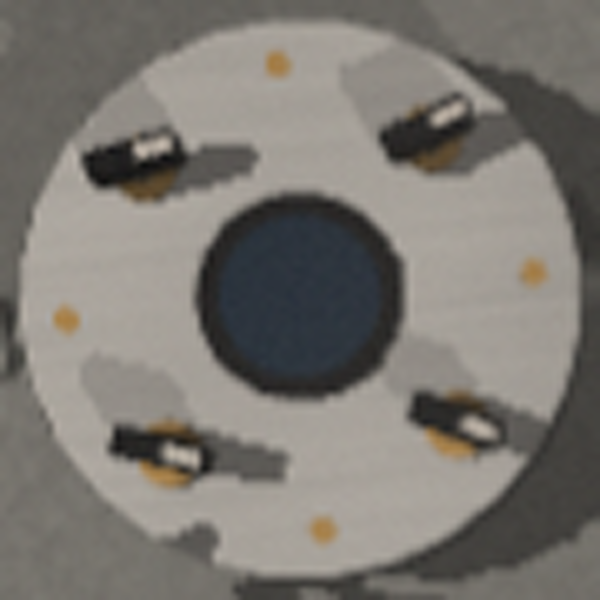

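View pics/top9f.png

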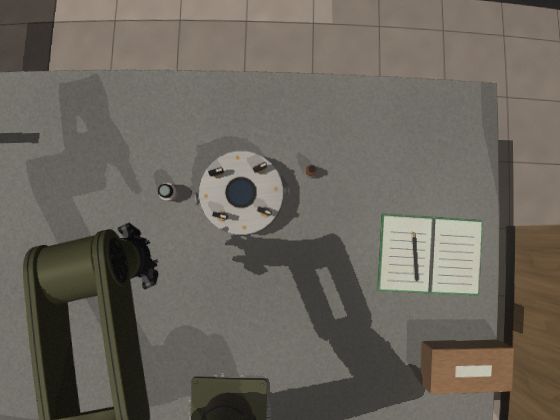

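In the last pictures all four wings are turned on, and the eyepiece (167,192), bottle (311,171), notebook and pen look unmoved. The gripper is clear of everything, so I'm handing in.

```bash
python3 -c "
from rig import robot
print(robot.sign_off())"
```

```text
the job is handed in; nothing more can be done
None
```

I tightened all four wing screws in two crosswise rounds, let go, moved the gripper clear and handed the job in at 39.8 s of the 72 s allowed. The hand-in gives no verdict, so what follows is my own measurements.

I have labelled the screws by position, since I couldn't tell which of A to D stands where: P is far left as seen from the robot, S near right (diagonal to P), Q near left and R far right (diagonal to Q).

- **First round (P, S, then Q, R):** each screw was turned about 46° (0.80 rad) clockwise, measured at the gripper.
- **Second round, same order:** each screw was turned on until the moment jumped, then nudged slightly further.

| Screw | Further turn (rad) | Moment at the end (N m) |
|---|---|---|
| P | 0.55 | 0.40 |
| S | 0.62 | 0.41–0.43 |
| Q | 0.80 | 0.36 |
| R | 0.43 | 0.42 |

- **Weakest reading:** Q read 0.38 N m at the bite, then 0.32 and 0.36 on two slow nudges. That is below the 0.4–0.5 aim, but less is felt when hardly moving. Going by the angle turned, Q was about 0.03 to 0.08 rad past its bite, inside the 0.14 limit.
- **Other checks:** the wrist force readings I took stayed within about 3 N. The last top view shows the eyepiece, bottle, notebook and pen in the same places as at the start, judged by eye. It also shows the gripper clear of everything.

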